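# Pack up the tasting corner of a preserves stall

### The arm

A 6-joint arm with a two-finger parallel gripper is mounted at the origin on the work surface. World frame = base frame: x ahead of the robot, y to its left, z up, the work surface at z = 0. Lengths are in m, angles in rad, forces in N, time in s.
With the tool pointing down it reaches from about 0.25 to 0.775 m from the base axis. Payload 4 kg.
Tool frame: the origin (TCP) lies on the centre line of the jaws, within the pads' length; the fingertips stand 25 mm ahead of it and the grasp point (between the pads) lies 6 mm ahead of it; z points along the fingers, y is the line along which they close (so a half turn about z gives the same grasp; the last joint's range is limited). The gripper opens to 94 mm and grips with 3 to 60 N. Pads are 16 mm wide; open, the fingers measure 119 mm over their backs; the gripper's body (75 mm by 177 mm) begins 78 mm behind the grasp point.
Start: joints at [-1.406, 0.087, 1.371, -0, 1.684, -0.103], TCP at [0.146, -0.53, 0.231] pointing down, gripper open.
Joint ranges: [-3.1, 3.1], [-0.76, 2.03], [0.27, 2.55], [-1.08, 4.22], [0.17, 2.65], [-2.57, 2.57]. Speed limits (rad/s): [2.79, 2.79, 3.14, 3.14, 3.14, 3.14].

### API

Orientations are given as [roll, pitch, yaw] about the fixed x, y, z axes, in that order (R = Rz(yaw) Ry(pitch) Rx(roll)).
In Python, from bench import robot, imaging gives the robot as it stands. The module is installed in compiled form; this text tells all that it offers.
- The arm moves only by the tool drive_tool, never from a script. Its argument "series" is a list of rows, each a list of 3 entries, a list of its own where there are three numbers: the finger opening in m, from 0 to 0.094, then the shift along the tool's x, y, z in m, then the turn, a rotation vector about the tool's x, y, z in rad. A call has 1 to 5 rows; each row is the pose to reach, as a shift and turn from the pose commanded when the call began, along the tool's axes at that moment; what a row does not reach only later rows make up. A row lasts 1/8 s, in which the tool goes at most 62.5 mm and 10.7 degrees, less where a joint would pass 70% of its speed; a pose out of reach is approached as far as the arm can. A call with a gripper value outside its range is refused whole. The fingers move at their own pace and stop on an object; the grip force is fixed at half the most. Time passes only in rows, so rows that repeat a pose let the fingers close. It gives the time, the measured TCP pose, the force, the opening and the grip force at its end, in the units of the state.
- robot.get_obs(): the state, without advancing time (a new reading comes with each control period).
- imaging.snapshot(name): name is "side" or "top"; returns the picture (384x512x3 uint8, red, green, blue); there is no depth.
- imaging.get_calibration(name): a dict with "intrinsics" (3x3 intrinsics, pixels), "position" and "rotation" of the camera in the world. Camera axes: x right, y up, looking along -z (the intrinsics and any distortion apply to the point x, -y, -z); pixel columns grow to the right and rows downward; lengths in m; the calibration is good to about 2 mm. A picture is of the moment at which its call begins. get_calibration takes no time and is no camera call.
- robot.close_job(): hands the job in; it is judged then, once.
The state is a dict: "time": time; "joint_positions": joint angles; "qvel": joint speeds; "joint_torque": joint torques, N m; "tool_pos": TCP position; "ee_rot": TCP orientation; "wrist_force": force on the tool from outside, world axes, zero at the start; "wrist_torque": the same for the moment, N m; "width": finger opening in m; "finger_force": force on a finger pad.
Only numpy, scipy, OpenCV 4.12 (cv2) and the standard library are available. Lean on these libraries where they do the work, as an engineer would, in place of code of your own. Each camera call takes 0.05 s, during which the arm holds its last target. There are 200 camera calls.

### The job

Pack up the tasting corner: nest all the tasting cups upright into one stack standing centred on the round cork coaster, and hang each scoop by its eye on the hook of its own colour inside the low hutch, bowl hanging down. Leave everything hanging and standing still, and leave the jam jars where they are.

Things in the scene. Friction and masses are not known exactly. Their poses are not given: they have to be found in the camera images.
- coaster: round cork coaster, 96 mm across, 6 mm thick, fixed to the table; origin: centre of its underside
- cup1: white tapered tasting cup, 55 mm high, thick-bottomed; foot 46 mm across, widening evenly to 66 mm at the rim (grip it across there). Wall 2.5 mm, mouth 61 mm, inner floor 28 mm above the underside: a cup nested in another stands 28 mm higher than it. 120 g. Origin: centre of the underside, z up. 3 to 5 of the cups are there (None at the start: absent)
- cup2: terracotta tapered tasting cup, 55 mm high, thick-bottomed; foot 46 mm across, widening evenly to 66 mm at the rim (grip it across there). Wall 2.5 mm, mouth 61 mm, inner floor 28 mm above the underside: a cup nested in another stands 28 mm higher than it. 120 g. Origin: centre of the underside, z up. 3 to 5 of the cups are there (None at the start: absent)
- cup3: blue tapered tasting cup, 55 mm high, thick-bottomed; foot 46 mm across, widening evenly to 66 mm at the rim (grip it across there). Wall 2.5 mm, mouth 61 mm, inner floor 28 mm above the underside: a cup nested in another stands 28 mm higher than it. 120 g. Origin: centre of the underside, z up. 3 to 5 of the cups are there (None at the start: absent)
- cup4: white tapered tasting cup, 55 mm high, thick-bottomed; foot 46 mm across, widening evenly to 66 mm at the rim (grip it across there). Wall 2.5 mm, mouth 61 mm, inner floor 28 mm above the underside: a cup nested in another stands 28 mm higher than it. 120 g. Origin: centre of the underside, z up. 3 to 5 of the cups are there (None at the start: absent)
- cup5: terracotta tapered tasting cup, 55 mm high, thick-bottomed; foot 46 mm across, widening evenly to 66 mm at the rim (grip it across there). Wall 2.5 mm, mouth 61 mm, inner floor 28 mm above the underside: a cup nested in another stands 28 mm higher than it. 120 g. Origin: centre of the underside, z up. 3 to 5 of the cups are there (None at the start: absent)
- scoop_red: red scoop, 209 mm long, 90 g, lying flat: handle 14 mm wide and high; at one end a flat ring (the eye: 38 mm outside, 28 mm hole, 10 mm thick), at the other an open steel bowl 48 mm across, 26 mm high; all undersides level. Origin: under the handle, a good place to grip, 115 mm from the eye's centre, 46 mm from the bowl's; x along the handle to the eye, z out of the bowl's mouth
- eye_red (a point): centre of the hole of the red scoop's eye, 5 mm above the ring's underside
- hook_red (a point): red hook in the hutch: a level 6 mm round bar from the rear rail towards the open front, its axis 225 mm above the table, then turned straight up, the tip ending at 246 mm height. This point: on the bar's axis, midway; the upturned part stands 27 mm in front of it (hutch -x), the rail's face 34 mm behind
- scoop_green: green scoop, 209 mm long, 90 g, lying flat: handle 14 mm wide and high; at one end a flat ring (the eye: 38 mm outside, 28 mm hole, 10 mm thick), at the other an open steel bowl 48 mm across, 26 mm high; all undersides level. Origin: under the handle, a good place to grip, 115 mm from the eye's centre, 46 mm from the bowl's; x along the handle to the eye, z out of the bowl's mouth
- eye_green (a point): centre of the hole of the green scoop's eye, 5 mm above the ring's underside
- hook_green (a point): green hook in the hutch: a level 6 mm round bar from the rear rail towards the open front, its axis 225 mm above the table, then turned straight up, the tip ending at 246 mm height. This point: on the bar's axis, midway; the upturned part stands 27 mm in front of it (hutch -x), the rail's face 34 mm behind
- hutch: fixed open-fronted wooden hutch, 160 mm deep (x), 268 wide (y), 303 high; clear flat roof over the full depth, underside at 295 mm; side planks 12 mm, slatted back, no floor. Origin: centre of its footprint; x points from the open front (x = -80 mm, towards the robot) to the back. Red hook at y = +60 mm, green at -60 mm, tips 85 mm behind the roof's front edge
- jar_a: bystander: full amber glass jar with black lid, 60 mm across, 85 mm high; origin: centre of its underside
- jar_b: bystander: full amber glass jar with black lid, 60 mm across, 85 mm high; origin: centre of its underside
- jar_c: bystander: full green glass jar with black lid, 60 mm across, 85 mm high; origin: centre of its underside
Not all that is in view belongs to the job. Of the things like the cup3, leave any that is red or turquoise; of the rest the smaller one is meant.

How it is judged:
By the outcome, as a careful person would: the job done as asked, in the order asked, and still so for the second after the job is handed in, with the robot touching nothing.
Of cup1, cup2, cup3, cup4, cup5 only 3 to 5 are there at a start; the rules pass over those that are not, and their reading is None.
At some moment in a run one of scoop_red, scoop_green may be knocked a few centimetres aside while the robot is not near it.
It also fails if it takes over 208 s, if anything falls off the work surface, if the arm or the gripper's body presses on something with over 40 N, if the wrist force passes 120 N, or if a joint passes its speed limit or range.

## Working session

There is one attempt and no reset: what is moved stays moved. The work goes in short steps, Python scripts to look and compute and a tool call to move; the robot and the scene stay as the last step left them, time stands still between calls to the robot, and variables do not carry over. Pictures are saved under pics/ and viewed, at most 14 in all, crops included, and the job is handed in when it is done.

Besides the shell and the picture viewer there is one more tool, called after "Emit:" as name([rows], argument=value, ...), one row to a line, values as JSON. drive_tool: Moves the arm, as the interface text tells. Its arguments: {"type":"object","properties":{"series":{"type":"array"}},"required":["series"]}

```bash
mkdir -p pics; python3 - <<'E'
from bench import robot, imaging
import cv2,numpy as np
for n in("top","side"):
    cv2.imwrite(f"pics/{n}0.png",imaging.snapshot(n)[:,:,::-1])
    c=imaging.get_calibration(n);print(n,{k:np.round(np.array(v),4).tolist() if not isinstance(v,str) else v for k,v in c.items()})
print(robot.get_obs())
E
```

```text
top {'intrinsics': [[374.8889, 0.0, 254.4279], [0.0, 374.8889, 189.4592], [0.0, 0.0, 1.0]], 'position': [0.4531, -0.0235, 1.1532], 'rotation': [0.0639, 0.0048, -1.5901]}
side {'intrinsics': [[428.7866, 0.0, 253.1889], [0.0, 428.7866, 185.9007], [0.0, 0.0, 1.0]], 'position': [0.4665, -0.8359, 1.1511], 'rotation': [0.6934, 0.0143, -0.0817]}
{'time': 0.1, 'joint_positions': array([-1.40612292e+00,  8.78790067e-02,  1.37207190e+00, -1.87040628e-05,
        1.68361994e+00, -1.03096844e-01]), 'qvel': array([ 0.00071836, -0.00197389, -0.00229583, -0.00080556, -0.00048425,
       -0.00053384]), 'joint_torque': array([ 1.96187983e-03, -3.41255200e+01, -3.03300333e+01,  7.19825272e-02,
        3.05062300e-02, -9.64514425e-05]), 'tool_pos': array([ 0.14543826, -0.52996236,  0.22943816]), 'ee_rot': array([-3.13962304e+00, -1.85094369e-04,  2.67767984e-01]), 'wrist_force': array([-0.04860831, -0.54093701,  0.16455768]), 'wrist_torque': array([-0.02532916, -0.05228625,  0.02868047]), 'finger_force': 0.0, 'width': 0.0940566775832834}
```

View pics/top0.png

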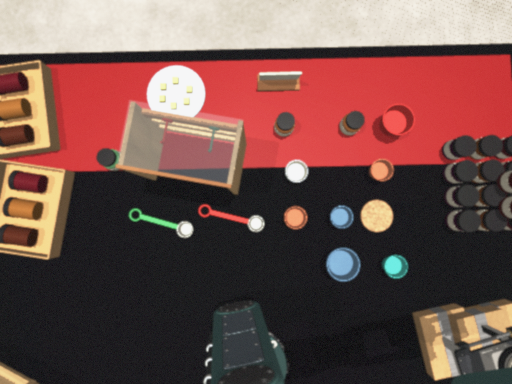

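View pics/side0.png

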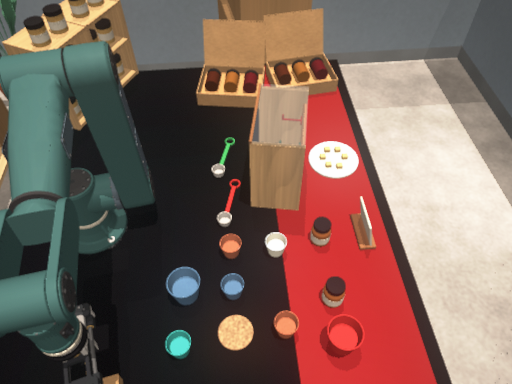

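```bash
cat > h.py <<'E'
from bench import robot, imaging
import cv2,numpy as np
from scipy.spatial.transform import Rotation as Rn
def rot(r): return Rn.from_euler('xyz',r)
def cal(n):
    c=imaging.get_calibration(n);r=np.array(c["rotation"])
    R=r if r.shape==(3,3) else rot(r).as_matrix()
    return np.array(c["intrinsics"]),np.array(c["position"]),R
def ray(n,uv,z):
    K,p,R=cal(n);d=np.linalg.inv(K)@[uv[0],uv[1],1];d=R@[d[0],-d[1],-d[2]]
    return p+d*(z-p[2])/d[2]
def proj(n,X):
    K,p,R=cal(n);c=R.T@(np.array(X)-p);q=K@[c[0],-c[1],-c[2]];return q[:2]/q[2]
def mask(im,h0,h1,s=90,v=50):
    h=cv2.cvtColor(im,cv2.COLOR_RGB2HSV)
    return cv2.inRange(h,(h0,s,v),(h1,255,255))
def blob(n,im,uv,r,z,f):
    "centroid of f(hsv) within r px of uv, cast on plane z"
    h=cv2.cvtColor(im,cv2.COLOR_RGB2HSV).astype(int);m=f(h[...,0],h[...,1],h[...,2])
    yy,xx=np.mgrid[:384,:512];m&=np.hypot(xx-uv[0],yy-uv[1])<r
    c=cv2.convexHull(np.argwhere(m)[:,::-1].astype(np.float32));M=cv2.moments(c)
    e=cv2.minEnclosingCircle(c)
    return np.array([M['m10']/M['m00'],M['m01']/M['m00']]),e,int(m.sum())
def go(pos,rpy):
    "shift and turn in tool axes from the measured pose"
    o=robot.get_obs();R=rot(o['ee_rot']);
    d=R.inv().apply(np.array(pos)-o['tool_pos']);w=(R.inv()*rot(rpy)).as_rotvec()
    print('t',round(o['time'],2),'pos',o['tool_pos'].round(4),'rpy',o['ee_rot'].round(3),'q',o['joint_positions'].round(3).tolist(),'w',round(o['width'],4),'F',o['wrist_force'].round(1))
    print('shift',d.round(4).tolist(),'turn',w.round(3).tolist());return d,w
E
python3 - <<'E'
from h import *
print(proj('top',[0.146,-.53,.231]),proj('side',[0.146,-.53,.231]))
for n,P in dict(top=dict(white=(296,171),terrA=(294,217),terrB=(382,170),blue=(341,217),turq=(396,266),bigblue=(343,264),redc=(398,121)),
 side=dict(white=(276,243),terrA=(231,244),terrB=(286,323),blue=(233,286),turq=(178,343),bigblue=(183,284),redc=(345,333))).items():
    for k,p in P.items(): print(n,k,ray(n,p,.05).round(3)[:2])
for n,P in dict(top=dict(coaster=(377,216)),side=dict(coaster=(236,332))).items():
    for k,p in P.items(): print(n,k,ray(n,p,.006).round(3)[:2])
for n,P in dict(top=dict(ge=(135,214.5),gb=(185,229),re=(204,211),rb=(256,223)),side=dict(ge=(230,141),gb=(218,171),re=(235,184),rb=(224,219))).items():
    for k,p in P.items(): print(n,k,ray(n,p,.01 if k[1]=='e' else .02).round(3)[:2])
print('hutch roof corners top',[ray('top',p,.303).round(3)[:2].tolist() for p in[(127,102),(245,120),(238,192),(118,174)]])
for n in('top','side'):
    im=cv2.imread(f'pics/{n}0.png');c=im[85:205,90:260] if n=='top' else im[75:240,200:320]
    cv2.imwrite(f'pics/c_{n}.png',cv2.resize(c,None,fx=3.5,fy=3.5,interpolation=cv2.INTER_CUBIC))
E
```

```text
[469.92305984 337.64639818] [ 93.53238779 367.5370244 ]
top white [ 0.576 -0.144]
top terrA [ 0.44  -0.134]
top terrB [ 0.574 -0.397]
top blue [ 0.438 -0.272]
top turq [ 0.293 -0.427]
top bigblue [ 0.301 -0.273]
top redc [ 0.72  -0.451]
side white [ 0.576 -0.151]
side terrA [ 0.441 -0.142]
side terrB [ 0.573 -0.399]
side blue [ 0.439 -0.28 ]
side turq [ 0.291 -0.427]
side bigblue [ 0.3   -0.262]
side redc [ 0.722 -0.439]
top coaster [ 0.438 -0.391]
side coaster [ 0.44  -0.394]
top ge [0.457 0.346]
top gb [0.41  0.192]
top re [0.464 0.135]
top rb [ 0.424 -0.022]
side ge [0.458 0.34 ]
side gb [0.409 0.182]
side re [0.465 0.125]
side rb [ 0.422 -0.027]
hutch roof corners top [[0.716, 0.27], [0.668, -0.002], [0.502, 0.017], [0.549, 0.29]]
```

View pics/c_top.png

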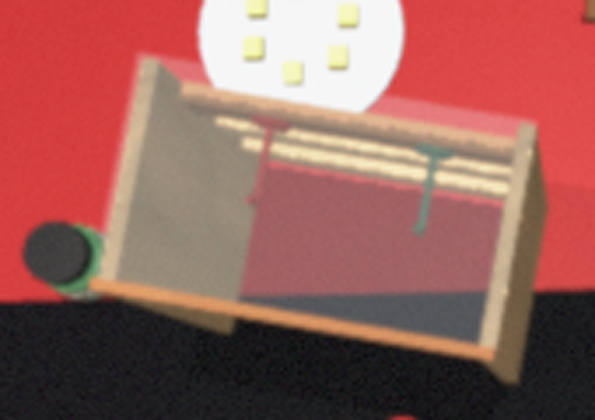

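View pics/c_side.png

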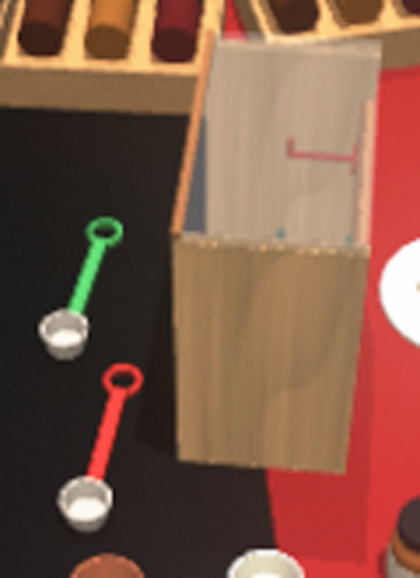

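```bash
python3 - <<'E'
from h import *
o=lambda x,y:(90+x/3.5,85+y/3.5)
s=lambda x,y:(200+x/3.5,75+y/3.5)
C=[ray('top',o(*p),.303)[:2] for p in[(95,285),(492,355),(142,58),(535,128)]];C=np.array(C)
print('corners',C.round(3).tolist(),'size',np.linalg.norm(C[0]-C[1]),np.linalg.norm(C[0]-C[2]),np.linalg.norm(C[1]-C[3]),'centre',C.mean(0))
v=C[0]-C[1];print('yaw from front',np.degrees(np.arctan2(-v[0],v[1])))
for k,t,r in(('red',(252,203),(270,125)),('green',(419,232),(435,152))):
    a=ray('top',o(*t),.246)[:2];b=ray('top',o(*r),.225)[:2];print(k,a,b,np.linalg.norm(a-b),np.degrees(np.arctan2(*(b-a)[::-1])))
print('side red tip',ray('side',s(290,139),.246)[:2],'bar rear',ray('side',s(355,161),.225)[:2])
T=cv2.imread('pics/top0.png')[...,::-1].copy()
S=cv2.imread('pics/side0.png')[...,::-1].copy()
br=lambda h,s,v:v>95
sat=lambda h,s,v:(s>110)&(v>70)
for n,im in(('top',T),('side',S)):
  for k,uv,f in(('white',(296,171) if n=='top' else(276,243),lambda h,s,v:(s<70)&(v>120)),('terrA',(294,217) if n=='top' else(231,245),sat),('blue',(341,217)if n=='top' else(233,286),sat),('terrB',(382,170)if n=='top' else(286,323),lambda h,s,v:(h>5)&(h<25)&(v>90)),('coaster',(377,216)if n=='top' else(236,332),sat)):
    c,e,m=blob(n,im,uv,21 if k!='coaster' else 24,0,f)
    print(n,k,c.round(1),np.round(e[0],1),round(e[1],1),m,ray(n,e[0],.055 if k!='coaster' else .006)[:2].round(4),ray(n,c,.055 if k!='coaster' else .006)[:2].round(4))
E
```

```text
corners [[0.566, 0.292], [0.515, 0.034], [0.717, 0.262], [0.664, 0.003]] size 0.2635602095350442 0.15326320056919693 0.15205506540298638 centre [0.61571237 0.14768297]
yaw from front -11.138049880549032
red [0.62948538 0.20368103] [0.68989178 0.19580186] 0.06091809069557943 -7.431481437458143
green [0.60668846 0.08710207] [0.66784416 0.07751674] 0.06190233270033866 -8.907868018463551
side red tip [0.63290477 0.19939223] bar rear [0.69211037 0.18742981]
top white [296.3 170.9] [296.3 170.5] 11.8 426 [ 0.5769 -0.1438] [ 0.5758 -0.1438]
top terrA [295.3 217.1] [295.1 217.2] 12.3 473 [ 0.4399 -0.1369] [ 0.4401 -0.1373]Traceback (most recent call last):
  File "<stdin>", line 16, in <module>
  File "h.py", line 23, in blob
    return np.array([M['m10']/M['m00'],M['m01']/M['m00']]),e,int(m.sum())
                     ~~~~~~~~^~~~~~~~~
ZeroDivisionError: float division by zero
```

```bash
python3 - <<'E'
from h import *
T=cv2.imread('pics/top0.png')[...,::-1].copy()
S=cv2.imread('pics/side0.png')[...,::-1].copy()
sat=lambda h,s,v:(s>80)&(v>70)
for n,im in(('top',T),('side',S)):
  t=n=='top'
  for k,uv,f in(('white',(296,171) if t else(276,243),lambda h,s,v:(s<70)&(v>120)),('terrA',(294,217) if t else(231,245),sat),('blue',(341,217)if t else(233,286),lambda h,s,v:(h>90)&(h<130)&(v>70)),('terrB',(382,170)if t else(286,323),lambda h,s,v:(h>5)&(h<25)&(v>90)),('coaster',(377,216)if t else(236,332),lambda h,s,v:(h>5)&(h<30)&(v>80))):
    try:
        c,e,m=blob(n,im,uv,20 if k!='coaster' else 23,0,f)
        print(n,k,c.round(1),np.round(e[0],1),round(e[1],1),m,ray(n,e[0],.055 if k!='coaster' else .006)[:2].round(4),ray(n,c,.055 if k!='coaster' else .006)[:2].round(4))
    except Exception as x: print(k,cv2.cvtColor(im,cv2.COLOR_RGB2HSV)[uv[1]-10:uv[1]+11:5,uv[0]-10:uv[0]+11:5].tolist())
E
```

```text
top white [296.3 170.9] [296.3 170.5] 11.8 426 [ 0.5769 -0.1438] [ 0.5758 -0.1438]
top terrA [295.3 217.1] [295.3 217.1] 12.4 475 [ 0.4402 -0.1373] [ 0.4401 -0.1374]
top blue [341.5 216.5] [341.5 216.5] 12.1 464 [ 0.4393 -0.2722] [ 0.4393 -0.2721]
top terrB [381.6 170. ] [381.5 170. ] 12.2 428 [ 0.5734 -0.3943] [ 0.5733 -0.3945]
top coaster [376.5 215.5] [376.5 215.5] 17.0 896 [ 0.4397 -0.3899] [ 0.4398 -0.3899]
side white [275.4 243.3] [275.2 243.8] 12.5 422 [ 0.5723 -0.1568] [ 0.5731 -0.1551]
side terrA [230.2 244.9] [230.3 245.6] 12.9 451 [ 0.4384 -0.1511] [ 0.4382 -0.1485]
side blue [232.1 285.1] [232.4 285.8] 13.3 489 [ 0.438  -0.2819] [ 0.4373 -0.2799]
side terrB [285.6 323.4] [285.5 323.9] 14.2 549 [ 0.5711 -0.4031] [ 0.5715 -0.4018]
side coaster [235.1 332. ] [235.4 332.3] 18.6 1063 [ 0.438 -0.395] [ 0.437  -0.3943]
```

Emit:
drive_tool([
  [0.094,[0.27,-0.131,0],[0,0,0]],
  [0.094,[0.27,-0.131,0],[0,0,0]],
  [0.094,[0.27,-0.131,0],[0,0,0]],
  [0.094,[0.27,-0.131,0],[0,0,0]],
  [0.094,[0.27,-0.131,0],[0,0,0]],
])

```text
time: 0.72
tool_pos: [0.3725, -0.3306, 0.2301]
ee_rot: [-3.141, 0.0, 0.269]
wrist_force: [-0.4, 0.3, 0.2]
width: 0.0939
finger_force: 0.0
```

Emit:
drive_tool([
  [0.094,[0.082,-0.04,0.08],[0,0,0]],
  [0.094,[0.082,-0.04,0.08],[0,0,0]],
  [0.094,[0.082,-0.04,0.08],[0,0,0]],
  [0.094,[0.082,-0.04,0.08],[0,0,0]],
])

```text
time: 1.23
tool_pos: [0.4396, -0.2728, 0.1507]
ee_rot: [3.141, 0.001, 0.268]
wrist_force: [-0.4, 1.4, 0.2]
width: 0.094
finger_force: 0.0
```

```bash
python3 - <<'E'
from h import *
go([.4393,-.2722,.057],[np.pi,0,.27])
for n in("top","side"): cv2.imwrite(f"pics/{n}1.png",imaging.snapshot(n)[:,:,::-1])
E
```

```text
t 1.23 pos [ 0.4396 -0.2728  0.1507] rpy [3.141e+00 1.000e-03 2.680e-01] q [-0.665, 0.044, 1.575, -0.001, 1.522, 0.638] w 0.094 F [-0.4  1.4  0.2]
shift [-0.0001, -0.0007, 0.0937] turn [0.001, 0.001, -0.002]
```

View pics/side1.png

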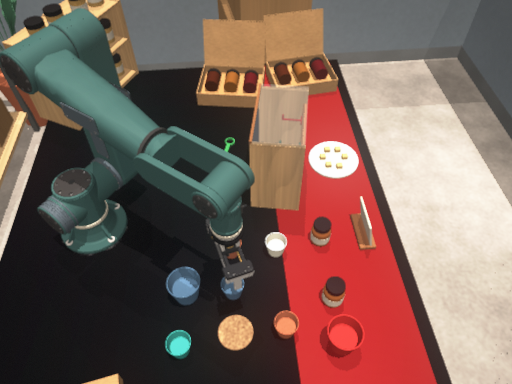

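Emit:
drive_tool([
  [0.094,[0,-0.0005,0.0937],[0,0,0]],
  [0.094,[0,-0.0005,0.0937],[0,0,0]],
  [0.094,[0,-0.0005,0.0937],[0,0,0]],
  [0.0,[0,-0.0005,0.0937],[0,0,0]],
  [0.0,[0,-0.0005,0.0937],[0,0,0]],
])

```text
time: 1.95
tool_pos: [0.4409, -0.2734, 0.0595]
ee_rot: [3.137, -0.003, 0.267]
wrist_force: [-0.6, -1.0, -0.4]
width: 0.0773
finger_force: 0.0
```

Emit:
drive_tool([
  [0.0,[0,0,0],[0,0,0]],
  [0.0,[0,0,0],[0,0,0]],
  [0.0,[0,0,-0.03],[0,0,0]],
  [0.0,[0,0,-0.03],[0,0,0]],
])

```text
time: 2.45
tool_pos: [0.441, -0.2729, 0.0889]
ee_rot: [3.137, -0.003, 0.268]
wrist_force: [-0.3, 0.2, -1.1]
width: 0.0647
finger_force: 30.0
```

```bash
python3 - <<'E'
from h import *
go([.4397,-.3899,.092],[np.pi,0,.27])
E
```

```text
t 2.45 pos [ 0.441  -0.2729  0.0889] rpy [ 3.137e+00 -3.000e-03  2.680e-01] q [-0.663, 0.087, 1.657, -0.0, 1.392, 0.639] w 0.0647 F [-0.3  0.2 -1.1]
shift [-0.0322, 0.1124, -0.0027] turn [0.004, -0.003, -0.002]
```

Emit:
drive_tool([
  [0.0,[-0.0155,0.056,0],[0,0,0]],
  [0.0,[-0.031,0.112,0],[0,0,0]],
  [0.0,[-0.031,0.112,0],[0,0,0]],
  [0.0,[-0.031,0.112,0.015],[0,0,0]],
  [0.0,[-0.031,0.112,0.023],[0,0,0]],
])

```text
time: 3.08
tool_pos: [0.4387, -0.3857, 0.0638]
ee_rot: [-3.138, 0.001, 0.269]
wrist_force: [-6.3, 6.1, 28.0]
width: 0.0646
finger_force: 30.0
```

Emit:
drive_tool([
  [0.0,[0,0,0],[0,0,0]],
  [0.0,[0,0,0],[0,0,0]],
])

```text
time: 3.32
tool_pos: [0.4389, -0.3854, 0.0641]
ee_rot: [-3.139, 0.001, 0.27]
wrist_force: [-1.2, 2.1, 5.7]
width: 0.0648
finger_force: 30.0
```

Emit:
drive_tool([
  [0.094,[0,0,0],[0,0,0]],
  [0.094,[0,0,0],[0,0,0]],
  [0.094,[0,0,0],[0,0,0]],
  [0.094,[0,0,-0.06],[0,0,0]],
  [0.094,[0,0,-0.12],[0,0,0]],
])

```text
time: 3.95
tool_pos: [0.4389, -0.3875, 0.1837]
ee_rot: [-3.139, 0.001, 0.268]
wrist_force: [-0.2, 0.8, 0.3]
width: 0.094
finger_force: 0.0
```

```bash
python3 - <<'E'
from h import *
go([.4402,-.1373,.17],[np.pi,0,.27])
E
```

```text
t 3.95 pos [ 0.4389 -0.3875  0.1837] rpy [-3.139e+00  1.000e-03  2.680e-01] q [-0.82, 0.181, 1.358, -0.0, 1.605, 0.483] w 0.094 F [-0.2  0.8  0.3]
shift [0.0675, -0.2409, 0.0143] turn [-0.003, 0.001, -0.002]
```

Emit:
drive_tool([
  [0.094,[0.067,-0.24,0],[0,0,0]],
  [0.094,[0.067,-0.24,0],[0,0,0]],
  [0.094,[0.067,-0.24,0],[0,0,0]],
  [0.094,[0.067,-0.24,0.02],[0,0,0]],
  [0.094,[0.067,-0.24,0.02],[0,0,0]],
])

```text
time: 4.58
tool_pos: [0.4393, -0.1352, 0.1622]
ee_rot: [-3.139, 0.002, 0.273]
wrist_force: [0.1, -1.1, 0.6]
width: 0.0942
finger_force: 0.0
```

Emit:
drive_tool([
  [0.094,[0,0,0],[0,0,0]],
])

```text
time: 4.7
tool_pos: [0.4406, -0.1392, 0.1639]
ee_rot: [3.141, -0.0, 0.269]
wrist_force: [0.0, -1.5, -0.9]
width: 0.094
finger_force: 0.0
```

```bash
python3 - <<'E'
from h import *
go([.4402,-.1373,.06],[np.pi,0,.27])
im=imaging.snapshot('top');cv2.imwrite('pics/top2.png',im[...,::-1])
s2=imaging.snapshot('side')
B=lambda h,s,v:(h>90)&(h<130)&(v>70)
C=lambda h,s,v:(h>5)&(h<30)&(v>80)
for n,i,uv in(('top',im,(378,216)),('side',s2,(236,327))):
    for k,f,z in(('blue',B,.061),('coast',C,.006)):
        c,e,m=blob(n,i,uv,23,0,f);print(n,k,e,m,ray(n,c,z)[:2],ray(n,e[0],z)[:2])
cv2.imwrite('pics/c2.png',cv2.resize(np.hstack([im[170:270,270:420],s2[270:370,180:330]])[...,::-1],None,fx=2.5,fy=2.5))
E
```

```text
t 4.7 pos [ 0.4406 -0.1392  0.1639] rpy [ 3.141 -0.     0.269] q [-0.428, -0.088, 1.678, -0.001, 1.551, 0.874] w 0.094 F [ 0.  -1.5 -0.9]
shift [0.0001, -0.0021, 0.1039] turn [0.001, -0.0, -0.001]
top blue ((381.0, 216.8000030517578), 12.32243824005127) 412 [ 0.43678033 -0.38577167] [ 0.43633119 -0.38523962]
top coast ((376.5, 215.5), 16.985387802124023) 455 [ 0.44013927 -0.38930518] [ 0.43970199 -0.38992227]
side blue ((233.84483337402344, 323.53448486328125), 13.830333709716797) 529 [ 0.43482867 -0.3909948 ] [ 0.43644799 -0.39270205]
side coast ((235.41619873046875, 332.20391845703125), 18.62735939025879) 597 [ 0.43781705 -0.39806352] [ 0.43789822 -0.39478461]
```

View pics/c2.png

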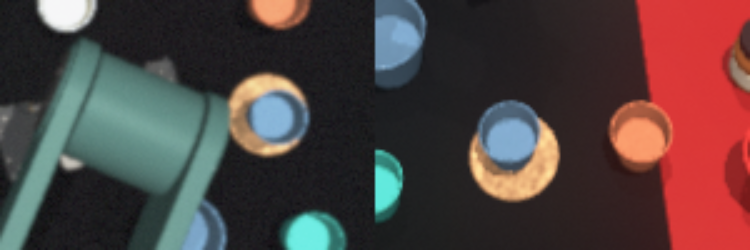

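Emit:
drive_tool([
  [0.094,[0,-0.002,0.05],[0,0,0]],
  [0.094,[0,-0.002,0.104],[0,0,0]],
  [0.094,[0,-0.002,0.104],[0,0,0]],
  [0.0,[0,-0.002,0.104],[0,0,0]],
  [0.0,[0,-0.002,0.104],[0,0,0]],
])

```text
time: 5.42
tool_pos: [0.442, -0.1384, 0.0628]
ee_rot: [3.138, -0.004, 0.267]
wrist_force: [0.5, -0.3, -0.3]
width: 0.0773
finger_force: 0.0
```

Emit:
drive_tool([
  [0.0,[0,0,0],[0,0,0]],
  [0.0,[0,0,0],[0,0,0]],
  [0.0,[0,0,-0.05],[0,0,0]],
  [0.0,[0,0,-0.09],[0,0,0]],
  [0.0,[0,0,-0.09],[0,0,0]],
])

```text
time: 6.05
tool_pos: [0.442, -0.1379, 0.1535]
ee_rot: [3.136, -0.006, 0.268]
wrist_force: [-0.2, -0.7, -0.9]
width: 0.064
finger_force: 29.7
```

```bash
python3 - <<'E'
from h import *
go([.4385,-.3855,.15],[np.pi,0,.27])
E
```

```text
t 6.05 pos [ 0.442  -0.1379  0.1535] rpy [ 3.136 -0.006  0.268] q [-0.425, -0.086, 1.697, -0.0, 1.522, 0.878] w 0.064 F [-0.2 -0.7 -0.9]
shift [-0.069, 0.2378, 0.0044] turn [0.005, -0.006, -0.002]
```

Emit:
drive_tool([
  [0.0,[-0.069,0.238,0.0],[0,0,0]],
  [0.0,[-0.069,0.238,0.0],[0,0,0]],
  [0.0,[-0.069,0.238,0.0],[0,0,0]],
  [0.0,[-0.069,0.238,0.0],[0,0,0]],
  [0.0,[-0.069,0.238,0.0],[0,0,0]],
])

```text
time: 6.68
tool_pos: [0.4345, -0.3877, 0.1462]
ee_rot: [-3.138, 0.003, 0.263]
wrist_force: [0.4, -0.1, -1.5]
width: 0.0636
finger_force: 29.7
```

Emit:
drive_tool([
  [0.0,[0,0,0],[0,0,0]],
  [0.0,[0,0,0],[0,0,0]],
])

```text
time: 6.92
tool_pos: [0.4364, -0.383, 0.1491]
ee_rot: [-3.14, 0.0, 0.27]
wrist_force: [-1.0, 0.5, -2.0]
width: 0.0636
finger_force: 29.7
```

```bash
python3 - <<'E'
from h import *
go([.4385,-.3855,.0968],[np.pi,0,.27])
E
```

```text
t 6.92 pos [ 0.4364 -0.383   0.1491] rpy [-3.14  0.    0.27] q [-0.818, 0.185, 1.423, 0.0, 1.535, 0.483] w 0.0636 F [-1.   0.5 -2. ]
shift [0.0014, 0.003, 0.0523] turn [-0.001, 0.0, -0.001]
```

Emit:
drive_tool([
  [0.0,[0.0014,0.003,0.02],[0,0,0]],
  [0.0,[0.0014,0.003,0.04],[0,0,0]],
  [0.0,[0.0014,0.003,0.047],[0,0,0]],
  [0.0,[0.0014,0.003,0.052],[0,0,0]],
  [0.0,[0.0014,0.003,0.052],[0,0,0]],
])

```text
time: 7.55
tool_pos: [0.4386, -0.3872, 0.0978]
ee_rot: [3.141, -0.0, 0.268]
wrist_force: [0.7, 0.2, -1.6]
width: 0.0633
finger_force: 29.6
```

Emit:
drive_tool([
  [0.0,[0.001,0.003,0],[0,0,0]],
  [0.0,[0.002,0.005,0.0],[0,0,0]],
  [0.0,[0.002,0.005,0.0],[0,0,0]],
])

```text
time: 7.92
tool_pos: [0.4419, -0.3919, 0.0982]
ee_rot: [3.141, -0.0, 0.268]
wrist_force: [0.2, -0.4, -0.9]
width: 0.0636
finger_force: 29.6
```

Emit:
drive_tool([
  [0.0,[0.0,-0.001,0.002],[0,0,0]],
  [0.0,[0.0,-0.001,0.004],[0,0,0]],
  [0.0,[0,-0.001,0.004],[0,0,0]],
])

```text
time: 8.3
tool_pos: [0.4417, -0.3909, 0.0958]
ee_rot: [3.14, -0.001, 0.268]
wrist_force: [-2.6, 1.9, 6.4]
width: 0.0635
finger_force: 29.6
```

Emit:
drive_tool([
  [0.094,[0,0,0],[0,0,0]],
  [0.094,[0,0,0],[0,0,0]],
  [0.094,[0,0,0],[0,0,0]],
  [0.094,[0,0,-0.05],[0,0,0]],
  [0.094,[0,0,-0.1],[0,0,0]],
])

```text
time: 8.93
tool_pos: [0.4411, -0.3902, 0.1937]
ee_rot: [-3.139, 0.001, 0.268]
wrist_force: [-0.1, -0.4, -0.7]
width: 0.0938
finger_force: 0.0
```

Emit:
drive_tool([
  [0.094,[0.15,-0.2,0],[0,0,0]],
  [0.094,[0.19,-0.2,0],[0,0,0]],
  [0.094,[0.19,-0.2,0.0],[0,0,0]],
  [0.094,[0.19,-0.2,0.0],[0,0,0]],
  [0.094,[0.19,-0.2,0.0],[0,0,0]],
])

```text
time: 9.55
tool_pos: [0.573, -0.1443, 0.1934]
ee_rot: [-3.141, -0.0, 0.271]
wrist_force: [0.1, -0.3, -0.8]
width: 0.094
finger_force: 0.0
```

```bash
python3 - <<'E'
from h import *
go([.576,-.1438,.15],[np.pi,0,.27])
im=imaging.snapshot('top');s2=imaging.snapshot('side')
T=lambda h,s,v:(h<9)&(s>90)&(v>90)
B=lambda h,s,v:(h>90)&(h<130)&(v>70)
for n,i,uv in(('top',im,(378,216)),('side',s2,(236,318))):
    for k,f,z in(('terr',T,.089),('blue',B,.061)):
      try:c,e,m=blob(n,i,uv,20,0,f);print(n,k,e,m,ray(n,c,z)[:2],ray(n,e[0],z)[:2])
      except Exception as x:print(x)
print(proj('top',[.4397,-.3899,.089]),proj('side',[.4379,-.3948,.089]))
cv2.imwrite('pics/c3.png',cv2.resize(np.hstack([im[170:270,300:450],s2[270:370,180:330]])[...,::-1],None,fx=2.5,fy=2.5))
E
```

```text
t 9.55 pos [ 0.573  -0.1443  0.1934] rpy [-3.141 -0.     0.271] q [-0.343, 0.188, 1.331, 0.001, 1.623, 0.956] w 0.094 F [ 0.1 -0.3 -0.8]
shift [0.003, 0.0004, 0.0434] turn [-0.001, -0.0, 0.001]
top terr ((385.6897888183594, 215.60948181152344), 12.704499244689941) 137 [ 0.43955387 -0.39004642] [ 0.43986068 -0.38933962]
top blue ((374.5, 216.5), 7.648629188537598) 41 [ 0.43770191 -0.36195409] [ 0.43756093 -0.36644818]
side terr ((234.2032928466797, 320.3132019042969), 13.739721298217773) 289 [ 0.43791419 -0.39468929] [ 0.43858138 -0.39571757]
side blue ((234.0, 330.5), 9.013978004455566) 54 [ 0.43661031 -0.41883211] [ 0.435872   -0.41119627]
[385.89057199 215.66261938] [233.91826447 319.98939475]
```

View pics/c3.png

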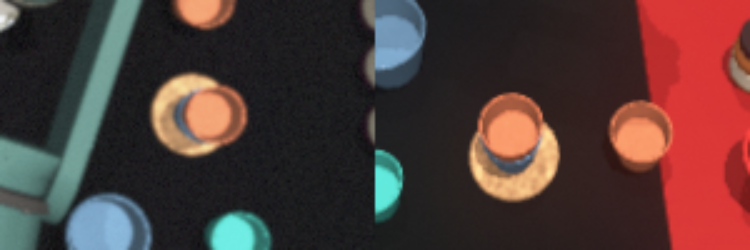

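Emit:
drive_tool([
  [0.094,[0.003,0,0.06],[0,0,0]],
  [0.094,[0.003,0,0.12],[0,0,0]],
  [0.094,[0.003,0,0.133],[0,0,0]],
  [0.094,[0.003,0,0.133],[0,0,0]],
  [0.0,[0.003,0,0.133],[0,0,0]],
])

```text
time: 10.28
tool_pos: [0.5767, -0.1479, 0.0642]
ee_rot: [3.138, -0.005, 0.267]
wrist_force: [0.3, 0.6, 0.5]
width: 0.0876
finger_force: 0.0
```

Emit:
drive_tool([
  [0.0,[0,0,0],[0,0,0]],
  [0.0,[0,0,0],[0,0,0]],
  [0.0,[0,0,0],[0,0,0]],
  [0.0,[0,0,-0.06],[0,0,0]],
  [0.0,[0,0,-0.12],[0,0,0]],
])

```text
time: 10.9
tool_pos: [0.5738, -0.1465, 0.1805]
ee_rot: [-3.14, 0.003, 0.268]
wrist_force: [0.8, -0.5, -0.6]
width: 0.0644
finger_force: 30.0
```

Emit:
drive_tool([
  [0.0,[0,0,0],[0,0,0]],
])

```text
time: 11.02
tool_pos: [0.5778, -0.1479, 0.1879]
ee_rot: [3.133, -0.011, 0.268]
wrist_force: [-0.1, 0.0, -1.1]
width: 0.0641
finger_force: 30.0
```

```bash
python3 - <<'E'
from h import *
go([.4412,-.3899,.18],[np.pi,0,.27])
E
```

```text
t 11.03 pos [ 0.5778 -0.1479  0.1879] rpy [ 3.133 -0.011  0.268] q [-0.345, 0.192, 1.337, -0.0, 1.599, 0.958] w 0.0641 F [-0.1  0.  -1.1]
shift [-0.1959, 0.1972, 0.0074] turn [0.008, -0.011, -0.002]
```

Emit:
drive_tool([
  [0.0,[-0.196,0.197,0.0],[0,0,0]],
  [0.0,[-0.196,0.197,0.0],[0,0,0]],
  [0.0,[-0.196,0.197,0.0],[0,0,0]],
  [0.0,[-0.196,0.197,0.0],[0,0,0]],
  [0.0,[-0.196,0.197,0.0],[0,0,0]],
])

```text
time: 11.65
tool_pos: [0.435, -0.3907, 0.1784]
ee_rot: [-3.139, 0.003, 0.264]
wrist_force: [0.5, 0.1, -1.3]
width: 0.0644
finger_force: 30.0
```

Emit:
drive_tool([
  [0.0,[0,0,0.01],[0,0,0]],
  [0.0,[0,0,0.02],[0,0,0]],
  [0.0,[0,0,0.02],[0,0,0]],
])

```text
time: 12.02
tool_pos: [0.4378, -0.3865, 0.1584]
ee_rot: [-3.138, 0.002, 0.27]
wrist_force: [-0.4, -0.4, -1.1]
width: 0.0645
finger_force: 30.0
```

```bash
python3 - <<'E'
from h import *
go([.4405,-.3903,.126],[np.pi,0,.27])
E
```

```text
t 12.03 pos [ 0.4378 -0.3865  0.1584] rpy [-3.138e+00  2.000e-03  2.700e-01] q [-0.82, 0.19, 1.399, 0.0, 1.557, 0.481] w 0.0645 F [-0.4 -0.4 -1.1]
shift [0.0017, 0.0045, 0.0324] turn [-0.004, 0.002, -0.0]
```

Emit:
drive_tool([
  [0.0,[0.0017,0.0045,0.005],[0,0,0]],
  [0.0,[0.0017,0.0045,0.02],[0,0,0]],
  [0.0,[0.0017,0.0045,0.028],[0,0,0]],
  [0.0,[0.0017,0.0045,0.032],[0,0,0]],
  [0.0,[0.0017,0.0045,0.032],[0,0,0]],
])

```text
time: 12.65
tool_pos: [0.4405, -0.3922, 0.1283]
ee_rot: [-3.141, 0.0, 0.268]
wrist_force: [0.7, 1.2, -0.4]
width: 0.0643
finger_force: 30.0
```

Emit:
drive_tool([
  [0.0,[0,0,0.002],[0,0,0]],
  [0.0,[0,0,0.003],[0,0,0]],
  [0.0,[0,0,0.003],[0,0,0]],
])

```text
time: 13.02
tool_pos: [0.4406, -0.3925, 0.1259]
ee_rot: [3.141, -0.0, 0.268]
wrist_force: [-0.5, -0.2, -1.2]
width: 0.0643
finger_force: 30.0
```

Not seated yet; a little further.

Emit:
drive_tool([
  [0.0,[0,-0.002,0.0015],[0,0,0]],
  [0.0,[0,-0.002,0.003],[0,0,0]],
  [0.0,[0,-0.002,0.003],[0,0,0]],
])

```text
time: 13.4
tool_pos: [0.4404, -0.3908, 0.1246]
ee_rot: [3.14, -0.001, 0.268]
wrist_force: [-1.0, 1.4, 5.3]
width: 0.0643
finger_force: 30.0
```

Emit:
drive_tool([
  [0.094,[0,0,0],[0,0,0]],
  [0.094,[0,0,0],[0,0,0]],
  [0.094,[0,0,0],[0,0,0]],
  [0.094,[0,0,-0.05],[0,0,0]],
  [0.094,[0,0,-0.08],[0,0,0]],
])

```text
time: 14.02
tool_pos: [0.4404, -0.3908, 0.2046]
ee_rot: [3.14, -0.001, 0.268]
wrist_force: [0.1, 0.4, 0.0]
width: 0.0939
finger_force: 0.0
```

Emit:
drive_tool([
  [0.094,[0.06,0.018,0],[0,0,0]],
  [0.094,[0.127,0.039,0],[0,0,0]],
  [0.094,[0.127,0.039,0],[0,0,0]],
  [0.094,[0.127,0.039,0.05],[0,0,0]],
  [0.094,[0.127,0.039,0.05],[0,0,0]],
])

```text
time: 14.65
tool_pos: [0.5698, -0.3926, 0.1469]
ee_rot: [-3.132, 0.007, 0.268]
wrist_force: [-0.2, 0.6, -0.7]
width: 0.094
finger_force: 0.0
```

```bash
python3 - <<'E'
from h import *
im=imaging.snapshot('top');s2=imaging.snapshot('side')
go([.5734,-.3943,.062],[np.pi,0,.27])
cv2.imwrite('pics/c4.png',cv2.resize(np.hstack([im[150:270,300:450],s2[250:370,180:330]])[...,::-1],None,fx=2.5,fy=2.5))
E
```

```text
t 14.75 pos [ 0.572  -0.3946  0.1532] rpy [-3.141e+00  1.000e-03  2.670e-01] q [-0.685, 0.436, 1.095, -0.0, 1.611, 0.618] w 0.0941 F [-0.5  0.1  1.1]
shift [0.0015, 0.0001, 0.0912] turn [-0.001, 0.001, -0.003]
```

View pics/c4.png

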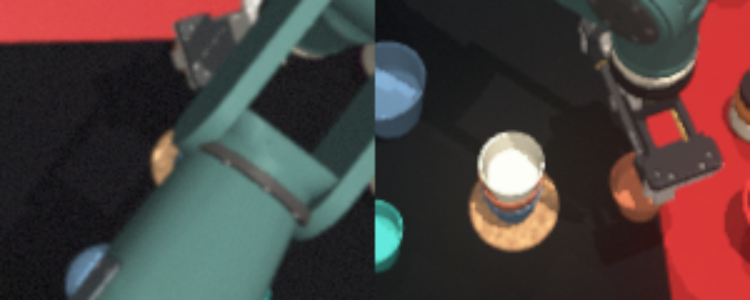

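Three nested upright on the coaster. Pick the last terracotta cup.

Emit:
drive_tool([
  [0.094,[0.0015,0,0.05],[0,0,0]],
  [0.094,[0.0015,0,0.091],[0,0,0]],
  [0.094,[0.0015,0,0.091],[0,0,0]],
  [0.094,[0.0015,0,0.091],[0,0,0]],
  [0.0,[0.0015,0,0.091],[0,0,0]],
])

```text
time: 15.38
tool_pos: [0.5759, -0.3955, 0.066]
ee_rot: [3.136, -0.004, 0.268]
wrist_force: [-0.4, 0.3, -0.3]
width: 0.0874
finger_force: 0.0
```

Emit:
drive_tool([
  [0.0,[0,0,0],[0,0,0]],
  [0.0,[0,0,0],[0,0,0]],
  [0.0,[0,0,0],[0,0,0]],
  [0.0,[0,0,-0.06],[0,0,0]],
  [0.0,[0,0,-0.12],[0,0,0]],
])

```text
time: 16.0
tool_pos: [0.5735, -0.3933, 0.1809]
ee_rot: [-3.138, 0.003, 0.268]
wrist_force: [1.2, -0.3, -1.9]
width: 0.0638
finger_force: 30.0
```

Emit:
drive_tool([
  [0.0,[0,0,-0.03],[0,0,0]],
  [0.0,[0,0,-0.03],[0,0,0]],
  [0.0,[0,0,-0.03],[0,0,0]],
])

```text
time: 16.38
tool_pos: [0.5736, -0.3934, 0.2088]
ee_rot: [-3.138, 0.003, 0.268]
wrist_force: [-0.7, 0.7, -2.1]
width: 0.0643
finger_force: 30.0
```

```bash
python3 - <<'E'
from h import *
go([.4402,-.3908,.2],[np.pi,0,.27])
E
```

```text
t 16.38 pos [ 0.5736 -0.3934  0.2088] rpy [-3.138e+00  3.000e-03  2.680e-01] q [-0.683, 0.426, 0.999, 0.0, 1.721, 0.62] w 0.0643 F [-0.7  0.7 -2.1]
shift [-0.1279, -0.0378, 0.0093] turn [-0.004, 0.003, -0.002]
```

Emit:
drive_tool([
  [0.0,[-0.06,-0.018,0.0],[0,0,0]],
  [0.0,[-0.1275,-0.038,0.0],[0,0,0]],
  [0.0,[-0.1275,-0.038,0.0],[0,0,0]],
  [0.0,[-0.1275,-0.038,0.0],[0,0,0]],
  [0.0,[-0.1275,-0.038,0.0],[0,0,0]],
])

```text
time: 17.0
tool_pos: [0.4424, -0.3911, 0.211]
ee_rot: [-3.141, -0.0, 0.269]
wrist_force: [0.3, -0.2, -0.7]
width: 0.0639
finger_force: 30.0
```

Emit:
drive_tool([
  [0.0,[0,0,0.01],[0,0,0]],
  [0.0,[0,0,0.02],[0,0,0]],
  [0.0,[0,0,0.02],[0,0,0]],
])

```text
time: 17.38
tool_pos: [0.4411, -0.3904, 0.1897]
ee_rot: [-3.138, 0.002, 0.268]
wrist_force: [0.1, 0.5, -1.6]
width: 0.0639
finger_force: 30.0
```

```bash
python3 - <<'E'
from h import *
go([.441,-.391,.152],[np.pi,0,.27])
E
```

```text
t 17.38 pos [ 0.4411 -0.3904  0.1897] rpy [-3.138e+00  2.000e-03  2.680e-01] q [-0.821, 0.188, 1.339, -0.0, 1.619, 0.482] w 0.0639 F [ 0.1  0.5 -1.6]
shift [-0.0002, 0.0006, 0.0377] turn [-0.003, 0.002, -0.002]
```

Emit:
drive_tool([
  [0.0,[0,0,0.015],[0,0,0]],
  [0.0,[0,0,0.025],[0,0,0]],
  [0.0,[0,0,0.032],[0,0,0]],
  [0.0,[0,0,0.036],[0,0,0]],
  [0.0,[0,0,0.036],[0,0,0]],
])

```text
time: 18.0
tool_pos: [0.4412, -0.3911, 0.1555]
ee_rot: [-3.141, 0.0, 0.268]
wrist_force: [-0.3, 0.4, -0.5]
width: 0.0637
finger_force: 30.0
```

Emit:
drive_tool([
  [0.0,[0,0,0.001],[0,0,0]],
  [0.0,[0,0,0.002],[0,0,0]],
  [0.0,[0,0,0.002],[0,0,0]],
])

```text
time: 18.38
tool_pos: [0.4414, -0.3912, 0.1539]
ee_rot: [3.141, -0.0, 0.268]
wrist_force: [0.3, 0.6, -1.2]
width: 0.0642
finger_force: 30.0
```

Emit:
drive_tool([
  [0.0,[0,0,0.0015],[0,0,0]],
  [0.0,[0,0,0.003],[0,0,0]],
  [0.0,[0,0,0.003],[0,0,0]],
])

```text
time: 18.75
tool_pos: [0.4424, -0.3913, 0.153]
ee_rot: [3.139, -0.003, 0.268]
wrist_force: [0.7, 1.0, 6.1]
width: 0.0641
finger_force: 30.0
```

Emit:
drive_tool([
  [0.094,[0,0,0],[0,0,0]],
  [0.094,[0,0,0],[0,0,0]],
  [0.094,[0,0,0],[0,0,0]],
  [0.094,[0,0,-0.05],[0,0,0]],
  [0.094,[0,0,-0.1],[0,0,0]],
])

```text
time: 19.38
tool_pos: [0.4408, -0.3908, 0.2506]
ee_rot: [-3.139, 0.002, 0.268]
wrist_force: [0.1, -0.7, 0.5]
width: 0.0939
finger_force: 0.0
```

Emit:
drive_tool([
  [0.094,[0.05,-0.29,0],[0,0,0]],
  [0.094,[0.05,-0.29,0],[0,0,0]],
  [0.094,[0.05,-0.29,0],[0,0,0]],
  [0.094,[0.05,-0.29,0.0],[0,0,0]],
  [0.094,[0.05,-0.29,0],[0,0,0]],
])

```text
time: 20.0
tool_pos: [0.4121, -0.0961, 0.2508]
ee_rot: [3.141, -0.0, 0.269]
wrist_force: [0.2, -0.9, 0.7]
width: 0.0944
finger_force: 0.0
```

```bash
python3 - <<'E'
from h import *
for n in("top","side"): cv2.imwrite(f"pics/{n}5.png",imaging.snapshot(n)[:,:,::-1])
go([.44,-.1,.2],[np.pi,0,.27]); o=robot.get_obs()
from scipy.optimize import least_squares
D=[([.1454,-.53,.2294],[.0879,1.3721,1.6836]),([.4396,-.2728,.1507],[.044,1.575,1.522]),([.441,-.2729,.0889],[.087,1.657,1.392]),([.4389,-.3875,.1837],[.181,1.358,1.605]),([.4406,-.1392,.1639],[-.088,1.678,1.551]),([.442,-.1379,.1535],[-.086,1.697,1.522]),([.4364,-.383,.1491],[.185,1.423,1.535]),([.573,-.1443,.1934],[.188,1.331,1.623]),([.572,-.3946,.1532],[.436,1.095,1.611]),([.5736,-.3934,.2088],[.426,.999,1.721]),(o['tool_pos'],o['joint_positions'][[1,2,4]])]
def fk(p,q):
    a1,d1,L1,e,L2=p;s=q[0]+q[1];t=s+q[2]
    return np.array([a1+L1*np.sin(q[0])+L2*np.sin(s)+e*np.cos(s),d1+L1*np.cos(q[0])+L2*np.cos(s)-e*np.sin(s)])
f=lambda p:np.concatenate([fk(p,q)-[np.hypot(*x[:2]),x[2]] for x,q in D])
r=least_squares(f,[0,.2,.4,0,.4]);print(r.x.round(4),(np.abs(r.fun).max()));print(r.fun.reshape(-1,2).round(4).tolist())
E
```

```text
t 20.1 pos [ 0.4123 -0.095   0.2512] rpy [-3.141e+00 -1.000e-03  2.730e-01] q [-0.361, -0.203, 1.606, 0.001, 1.738, 0.936] w 0.0942 F [ 0.4 -1.6 -0.1]
shift [0.0253, 0.0124, 0.0512] turn [-0.0, -0.001, 0.003]
[ 0.0044 -0.1739  0.4435  0.0945  0.4992] 0.0016914302946847148
[[0.0004, -0.0002], [0.0006, 0.0001], [-0.0002, -0.0001], [0.0007, 0.0001], [0.0007, -0.0001], [-0.0017, -0.0], [0.0007, -0.0], [-0.0002, -0.0001], [-0.0006, 0.0004], [-0.0002, 0.0002], [-0.0002, -0.0002]]
```

View pics/side5.png

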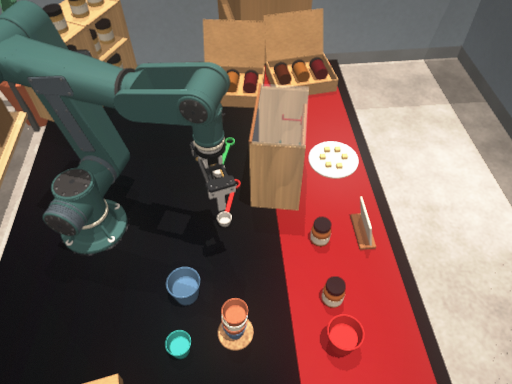

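Emit:
drive_tool([
  [0.094,[0.054,-0.107,0],[0,0,-0.18]],
  [0.094,[0.054,-0.107,0],[0,0,-0.36]],
  [0.094,[0.054,-0.107,0.05],[0,0,-0.54]],
  [0.094,[0.054,-0.107,0.05],[0,0,-0.72]],
  [0.094,[0.054,-0.107,0.05],[0,0,-0.9]],
])

```text
time: 20.72
tool_pos: [0.4362, 0.0186, 0.1992]
ee_rot: [-3.139, 0.002, 1.173]
wrist_force: [0.2, -0.4, 0.5]
width: 0.0939
finger_force: 0.0
```

Emit:
drive_tool([
  [0.094,[0,0,0],[0,0,-0.15]],
  [0.094,[0,0,0],[0,0,-0.15]],
  [0.094,[0,0,0],[0,0,-0.15]],
])

```text
time: 21.1
tool_pos: [0.4367, 0.0183, 0.2005]
ee_rot: [-3.141, 0.001, 1.315]
wrist_force: [0.0, -3.0, -0.9]
width: 0.0941
finger_force: 0.0
```

```bash
python3 - <<'E'
from h import *
go([.4354,.0225,.03],[np.pi,0,1.32])
E
```

```text
t 21.1 pos [0.4367 0.0183 0.2005] rpy [-3.141e+00  1.000e-03  1.315e+00] q [-0.087, -0.16, 1.669, -0.001, 1.633, 0.168] w 0.0941 F [ 0.  -3.  -0.9]
shift [0.0039, -0.0023, 0.1705] turn [-0.0, 0.001, -0.005]
```

Emit:
drive_tool([
  [0.094,[0,0,0],[0.18,0,0]],
  [0.094,[0,0,0],[0.36,0,0]],
  [0.094,[0,0,0],[0.36,0,0]],
  [0.094,[0,0,0],[0.36,0,0]],
])

```text
time: 21.6
tool_pos: [0.4364, 0.0189, 0.2006]
ee_rot: [-2.783, 0.001, 1.317]
wrist_force: [-0.4, -2.3, -1.1]
width: 0.0943
finger_force: 1.1
```

```bash
python3 - <<'E'
from h import *
go([.4354,.0225,.03],[np.pi,0,1.32])
E
```

```text
t 21.6 pos [0.4364 0.0189 0.2006] rpy [-2.783e+00  1.000e-03  1.317e+00] q [-0.121, 0.096, 1.461, 0.049, 1.939, 0.142] w 0.0943 F [-0.4 -2.3 -1.1]
shift [0.0034, 0.058, 0.1605] turn [-0.358, 0.001, -0.003]
```

Emit:
drive_tool([
  [0.094,[0,0,0],[0,0.15,0]],
  [0.094,[0,0,0],[0,0.3,0]],
  [0.094,[0,0,0],[0,0.3,0]],
])

```text
time: 21.98
tool_pos: [0.4355, 0.0183, 0.202]
ee_rot: [-2.77, -0.279, 1.207]
wrist_force: [-0.8, -0.0, 0.7]
width: 0.0939
finger_force: 0.0
```

```bash
python3 - <<'E'
from h import *
go([.4354,.0225,.12],[np.pi,0,1.32])
E
```

```text
t 21.98 pos [0.4355 0.0183 0.202 ] rpy [-2.77  -0.279  1.207] q [-0.303, 0.055, 1.529, 0.3, 1.912, 0.058] w 0.0939 F [-0.8 -0.   0.7]
shift [-0.0188, 0.0275, 0.075] turn [-0.353, -0.296, -0.059]
```

```bash
cat > kin.py <<'E'
import numpy as np
from scipy.spatial.transform import Rotation as Rn
from scipy.optimize import least_squares
Rz=lambda a:Rn.from_euler('z',a);Ry=lambda a:Rn.from_euler('y',a)
LO=np.array([-3.1,-.76,.27,-1.08,.17,-2.57]);HI=np.array([3.1,2.03,2.55,4.22,2.65,2.57])
P=[0,.06,.4,.44,.09,.5,.5,0,np.pi/2]; SG=[1,1]
def fk(p,q,sg=None):
    sg=sg or SG;a1,dl,d1,L1,e,L2,Lt,dw,c=p
    R=Rz(q[0]);x=R.apply([a1,dl,d1]);R=R*Ry(q[1]);x=x+R.apply([0,0,L1]);R=R*Ry(q[2]);x=x+R.apply([e,0,L2])
    R=R*Rz(sg[0]*q[3])*Ry(q[4]);x=x+R.apply([0,dw,Lt]);return x,R*Rz(sg[1]*q[5]+c)
def ik(p,x,R,q0,wr=.3):
    f=lambda q:np.r_[fk(p,q)[0]-x,wr*(fk(p,q)[1].inv()*R).as_rotvec()]
    return least_squares(f,np.clip(q0,LO+1e-3,HI-1e-3),bounds=(LO,HI))
E
python3 - <<'E'
from kin import *
D=[([.1454,-.53,.2294],[-3.1396,0,.2678],[-1.406,.0879,1.3721,0,1.6836,-.103]),
([.4396,-.2728,.1507],[3.141,.001,.268],[-.665,.044,1.575,-.001,1.522,.638]),
([.441,-.2729,.0889],[3.137,-.003,.268],[-.663,.087,1.657,0,1.392,.639]),
([.4389,-.3875,.1837],[-3.139,.001,.268],[-.82,.181,1.358,0,1.605,.483]),
([.4406,-.1392,.1639],[3.141,0,.269],[-.428,-.088,1.678,-.001,1.551,.874]),
([.572,-.3946,.1532],[-3.141,.001,.267],[-.685,.436,1.095,0,1.611,.618]),
([.5736,-.3934,.2088],[-3.138,.003,.268],[-.683,.426,.999,0,1.721,.62]),
([.573,-.1443,.1934],[-3.141,0,.271],[-.343,.188,1.331,.001,1.623,.956]),
([.4367,.0183,.2005],[-3.141,.001,1.315],[-.087,-.16,1.669,-.001,1.633,.168]),
([.4364,.0189,.2006],[-2.783,.001,1.317],[-.121,.096,1.461,.049,1.939,.142]),
([.4355,.0183,.202],[-2.77,-.279,1.207],[-.303,.055,1.529,.3,1.912,.058])]
for sg in([1,1],[-1,1],[1,-1],[-1,-1]):
  for c in(-np.pi/2,np.pi/2):
    f=lambda p:np.concatenate([np.r_[fk(p,q,sg)[0]-x,.3*(fk(p,q,sg)[1].inv()*Rn.from_euler('xyz',r)).as_rotvec()] for x,r,q in D])
    r=least_squares(f,P[:-1]+[c]);print(sg,r.x.round(4).tolist(),np.abs(r.fun).max().round(4))
E
```

```text
[1, 1] [-0.0001, 0.0563, 0.1546, 0.4484, 0.1018, 0.4999, 0.3261, 0.0003, -4.7121] 0.0003
[1, 1] [-0.0001, 0.0563, 0.1546, 0.4484, 0.1018, 0.4999, 0.3261, 0.0003, 1.5711] 0.0003
[-1, 1] [-0.0178, 0.1958, -0.0147, 0.4605, 0.1194, 0.5048, 0.1524, -0.1258, 1.5495] 0.1693
[-1, 1] [-0.0178, 0.1958, -0.0147, 0.4605, 0.1194, 0.5048, 0.1524, -0.1258, 1.5495] 0.1693
[1, -1] [-0.0001, 0.0563, 0.1546, 0.4484, 0.1018, 0.4999, 0.3261, 0.0003, -3.7861] 0.3397
[1, -1] [-0.0001, 0.0563, 0.1546, 0.4484, 0.1018, 0.4999, 0.3261, 0.0003, 2.4971] 0.3397
[-1, -1] [-0.0178, 0.1958, -0.0147, 0.4605, 0.1194, 0.5048, 0.1524, -0.1258, -3.8055] 0.3339
[-1, -1] [-0.0178, 0.1958, -0.0147, 0.4605, 0.1194, 0.5048, 0.1524, -0.1258, 2.4776] 0.3339
```

```bash
sed -i 's/^P=.*/P=[-0.0001,.0563,.1546,.4484,.1018,.4999,.3261,.0003,1.5711]; SG=[1,1]/' kin.py
cat >> kin.py <<'E'
PSI=-.194
def Rh(th,psi=PSI):
    f=np.array([np.cos(psi),np.sin(psi),0]);k=np.array([0,0,1.]);z=np.cos(th)*f-np.sin(th)*k;x=np.sin(th)*f+np.cos(th)*k
    return Rn.from_matrix(np.c_[x,np.cross(z,x),z])
def tcp(eye,th,psi=PSI,dep=.023): return np.array(eye)-Rh(th,psi).apply([.115,0,dep])
E
python3 - <<'E'
from kin import *
f=np.array([np.cos(PSI),np.sin(PSI),0])
for nm,tip in(('red',[.631,.2035,0]),('green',[.608,.0875,0])):
  for th in(20,30,40,50,60,75):
    for dx,z in((-.0,.26),(.012,.216)):
      eye=np.array(tip)+f*dx+[0,0,z];t=np.radians(th)
      for q4,q6 in((0,2),(3.1,-1.)):
        best=min((ik(P,tcp(eye,t),Rh(t),[.2,a,b,q4,c,q6]) for a in(-.5,.3) for b in(1.5,2.2) for c in(.4,1.2)),key=lambda r:r.cost)
        print(nm,th,z,q4,'err',round(np.sqrt(2*best.cost),4),best.x.round(2).tolist(),'tcp',tcp(eye,t).round(3))
E
```

```text
red 20 0.26 0 err 0.0932 [0.4, -0.24, 2.08, -0.82, 0.46, 2.57] tcp [0.571 0.215 0.16 ]
red 20 0.26 3.1 err 0.0549 [0.54, 0.01, 2.21, 4.22, 0.69, -2.34] tcp [0.571 0.215 0.16 ]
red 20 0.216 0 err 0.1044 [0.35, -0.17, 2.09, -0.81, 0.37, 2.57] tcp [0.583 0.213 0.116]
red 20 0.216 3.1 err 0.0394 [0.55, 0.11, 2.18, 4.22, 0.72, -2.29] tcp [0.583 0.213 0.116]
red 30 0.26 0 err 0.0573 [0.48, -0.22, 2.01, -0.75, 0.65, 2.57] tcp [0.555 0.218 0.172]
red 30 0.26 3.1 err 0.0953 [0.46, -0.09, 2.25, 4.22, 0.49, -2.36] tcp [0.555 0.218 0.172]
red 30 0.216 0 err 0.067 [0.43, -0.16, 2.03, -0.75, 0.55, 2.57] tcp [0.567 0.216 0.128]
red 30 0.216 3.1 err 0.0779 [0.47, 0.0, 2.23, 4.22, 0.52, -2.33] tcp [0.567 0.216 0.128]
red 40 0.26 0 err 0.0224 [0.54, -0.19, 1.93, -0.68, 0.83, 2.57] tcp [0.541 0.221 0.187]
red 40 0.26 3.1 err 0.137 [0.37, -0.18, 2.28, 4.22, 0.28, -2.38] tcp [0.541 0.221 0.187]
red 40 0.216 0 err 0.0306 [0.49, -0.14, 1.96, -0.67, 0.73, 2.57] tcp [0.553 0.219 0.143]
red 40 0.216 3.1 err 0.1182 [0.38, -0.09, 2.26, 4.22, 0.31, -2.35] tcp [0.553 0.219 0.143]
red 50 0.26 0 err 0.0 [0.55, -0.1
[... 2462 characters left out ...]
0 0.26 0 err 0.0 [0.24, -0.32, 1.84, -0.23, 1.15, 2.05] tcp [0.499 0.109 0.222]
green 60 0.26 3.1 err 0.0 [0.24, -0.32, 1.84, -0.23, 1.15, 2.05] tcp [0.499 0.109 0.222]
green 60 0.216 0 err 0.0 [0.22, -0.27, 1.89, -0.24, 1.05, 2.06] tcp [0.511 0.107 0.178]
green 60 0.216 3.1 err 0.0 [0.22, -0.27, 1.89, -0.24, 1.05, 2.06] tcp [0.511 0.107 0.178]
green 75 0.26 0 err 0.0 [0.17, -0.19, 1.61, -0.09, 1.47, 1.93] tcp [0.493 0.11  0.252]
green 75 0.26 3.1 err 0.0 [0.17, -0.19, 1.61, -0.09, 1.47, 1.93] tcp [0.493 0.11  0.252]
green 75 0.216 0 err 0.0 [0.16, -0.15, 1.67, -0.09, 1.38, 1.93] tcp [0.505 0.108 0.208]
green 75 0.216 3.1 err 0.0 [0.16, -0.15, 1.67, -0.09, 1.38, 1.93] tcp [0.505 0.108 0.208]
```

Emit:
drive_tool([
  [0.094,[-0.008,0.012,0.035],[-0.176,-0.148,-0.03]],
  [0.094,[-0.0188,0.0275,0.075],[-0.353,-0.296,-0.059]],
  [0.094,[-0.0188,0.0275,0.075],[-0.353,-0.296,-0.059]],
  [0.094,[-0.0188,0.0275,0.075],[-0.353,-0.296,-0.059]],
])

```text
time: 22.48
tool_pos: [0.4323, 0.0177, 0.1176]
ee_rot: [-3.138, 0.017, 1.317]
wrist_force: [-6.5, -26.1, -5.4]
width: 0.094
finger_force: 0.0
```

```bash
python3 - <<'E'
from h import *
for n in("top","side"):
    im=imaging.snapshot(n);i0=cv2.imread(f'pics/{n}0.png')[...,::-1]
    for tag,i in(('0',i0),('now',im)):
        h=cv2.cvtColor(np.ascontiguousarray(i),cv2.COLOR_RGB2HSV).astype(int)
        x0,x1,y0,y1=(195,270,198,240) if n=='top' else(205,248,170,235)
        m=np.zeros(h.shape[:2],bool);m[y0:y1,x0:x1]=((h[...,0]<8)|(h[...,0]>172))[y0:y1,x0:x1]&(h[...,1]>140)[y0:y1,x0:x1]&(h[...,2]>110)[y0:y1,x0:x1]
        p=np.argwhere(m)[:,::-1].astype(np.float32)
        if len(p)<8: print(n,tag,'few');continue
        W=np.array([ray(n,q,.008)[:2] for q in p]);c=W.mean(0);u=np.linalg.svd(W-c)[2][0];u*=np.sign(u[1]);s=(W-c)@u
        print(n,tag,len(p),'yaw',np.arctan2(u[1],u[0]).round(3),'top end',(c+u*s.max()).round(4),'low end',(c+u*s.min()).round(4),'c',c.round(4))
go([.4354,.0225,.028],[np.pi,0,1.32])
E
```

```text
top 0 341 yaw 1.309 top end [0.4711 0.1545] low end [0.4312 0.0056] c [0.4521 0.0834]
top now few
side 0 186 yaw 1.303 top end [0.4688 0.1504] low end [0.4312 0.0132] c [0.4512 0.0862]
side now 160 yaw 1.353 top end [0.4626 0.1459] low end [0.4332 0.0127] c [0.4479 0.0792]
t 22.57 pos [0.4322 0.018  0.1178] rpy [-3.135  0.015  1.317] q [-0.079, -0.119, 1.8, -0.014, 1.469, 0.176] w 0.094 F [ -7.6 -24.1  -5.7]
shift [0.0065, 0.0026, 0.0897] turn [-0.006, 0.015, -0.003]
```

Emit:
drive_tool([
  [0.094,[-0.017,-0.0265,0],[0,0,0]],
  [0.094,[-0.017,-0.0265,0],[0,0,0]],
  [0.094,[-0.017,-0.0265,-0.01],[0,0,0]],
])

```text
time: 22.95
tool_pos: [0.4066, 0.0144, 0.1298]
ee_rot: [-3.14, -0.002, 1.325]
wrist_force: [-0.5, 0.1, 0.6]
width: 0.094
finger_force: 0.0
```

```bash
python3 - <<'E'
from h import *
go([.4354,.0225,.028],[np.pi,0,1.32])
for n in("top","side"):
    im=imaging.snapshot(n);cv2.imwrite(f'pics/{n}6.png',im[...,::-1])
a=cv2.imread('pics/top6.png')[80:300,90:400];b=cv2.imread('pics/side6.png')[80:300,130:330]
cv2.imwrite('pics/c6.png',cv2.resize(np.hstack([a,b]),None,fx=1.55,fy=1.55))
E
```

```text
t 22.95 pos [0.4066 0.0144 0.1298] rpy [-3.140e+00 -2.000e-03  1.325e+00] q [-0.106, -0.197, 1.842, 0.002, 1.498, 0.14] w 0.094 F [-0.5  0.1  0.6]
shift [0.0147, 0.0262, 0.1018] turn [-0.002, -0.002, 0.005]
```

View pics/c6.png

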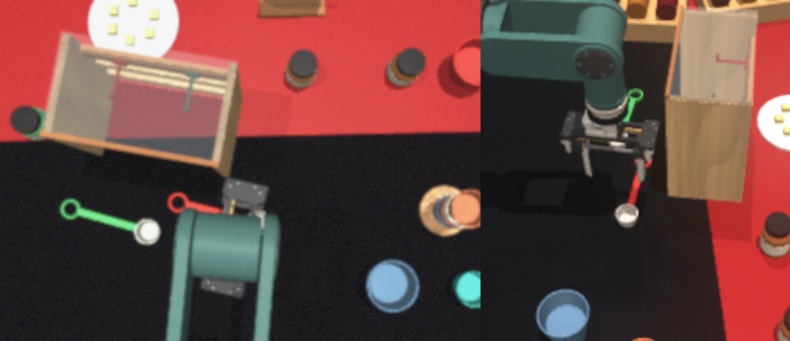

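Emit:
drive_tool([
  [0.05,[0,0,0],[0,0,0.125]],
  [0.05,[0.008,0.025,0],[0,0,0.125]],
  [0.05,[0.008,0.025,0.02],[0,0,0.125]],
  [0.05,[0.008,0.025,0.02],[0,0,0.125]],
])

```text
time: 23.55
tool_pos: [0.4321, 0.0157, 0.1077]
ee_rot: [-3.135, -0.0, 1.199]
wrist_force: [0.3, -0.3, 0.8]
width: 0.0573
finger_force: 0.0
```

```bash
python3 - <<'E'
from h import *
go([.4328,.0158,.029],[np.pi,0,1.2])
E
```

```text
t 23.55 pos [0.4321 0.0157 0.1077] rpy [-3.135 -0.     1.199] q [-0.096, -0.115, 1.818, 0.002, 1.446, 0.275] w 0.0573 F [ 0.3 -0.3  0.8]
shift [0.0003, 0.0011, 0.0787] turn [-0.007, -0.0, -0.001]
```

Emit:
drive_tool([
  [0.05,[0,0.001,0.04],[0,0,0]],
  [0.05,[0,0.001,0.07],[0,0,0]],
  [0.05,[0,0.001,0.076],[0,0,0]],
  [0.05,[0,0.001,0.076],[0,0,0]],
])

```text
time: 24.05
tool_pos: [0.4339, 0.0152, 0.0337]
ee_rot: [-3.139, -0.002, 1.198]
wrist_force: [0.9, 0.0, 0.5]
width: 0.0497
finger_force: 0.0
```

Emit:
drive_tool([
  [0.0,[0,0,0],[0,0,0]],
  [0.0,[0,0,0],[0,0,0]],
  [0.0,[0,0,0],[0,0,0]],
  [0.0,[0,0,0],[0,0,0]],
])

```text
time: 24.55
tool_pos: [0.4333, 0.0151, 0.0331]
ee_rot: [-3.138, -0.001, 1.198]
wrist_force: [-0.3, -0.2, 1.7]
width: 0.0136
finger_force: 28.8
```

Emit:
drive_tool([
  [0.04,[0,0,0],[0,0,0]],
  [0.04,[0,0,0.004],[0,0,0]],
  [0.04,[0,0,0.0045],[0,0,0]],
  [0.0,[0,0,0.0045],[0,0,0]],
  [0.0,[0,0,0.0045],[0,0,0]],
])

```text
time: 25.18
tool_pos: [0.4333, 0.0151, 0.0283]
ee_rot: [-3.138, -0.001, 1.198]
wrist_force: [0.2, 0.5, 0.3]
width: 0.0235
finger_force: 0.0
```

Emit:
drive_tool([
  [0.0,[0,0,0],[0,0,0]],
  [0.0,[0,0,0],[0,0,0]],
])

```text
time: 25.42
tool_pos: [0.4333, 0.0151, 0.0284]
ee_rot: [-3.138, -0.001, 1.198]
wrist_force: [-0.0, 0.3, 0.0]
width: 0.0138
finger_force: 30.0
```

Emit:
drive_tool([
  [0.0,[0,-0.02,-0.05],[0,0,0]],
  [0.0,[0,-0.06,-0.1],[0,0,0]],
  [0.0,[0,-0.08,-0.15],[0,0,0]],
  [0.0,[0,-0.08,-0.2],[0,0,0]],
  [0.0,[0,-0.08,-0.2],[0,0,0]],
])

```text
time: 26.05
tool_pos: [0.3613, 0.0438, 0.2332]
ee_rot: [3.136, -0.005, 1.199]
wrist_force: [1.0, -0.3, -1.9]
width: 0.0139
finger_force: 30.0
```

```bash
python3 - <<'E'
from h import *
from kin import *
im=imaging.snapshot('top');cv2.imwrite('pics/top7.png',im[...,::-1]);s2=imaging.snapshot('side')
o=robot.get_obs()
for psi in(-.194,-.1,0,.1):
  for th in(1.0,.87,.78):
    tp=np.array([.631,.2035,.224])+.002*np.array([np.cos(PSI),np.sin(PSI),0])
    x=tp-Rh(th,psi).apply([.123,0,.024]);r=min((ik(P,x,Rh(th,psi),[.4,-.1,1.8,q4,.9,2.2]) for q4 in(-.4,0)),key=lambda r:r.cost);print(psi,th,np.sqrt(2*r.cost).round(4),r.x.round(2).tolist())
go([.38,.08,.23],Rh(np.pi/2,-.1).as_euler('xyz'))
cv2.imwrite('pics/c7.png',cv2.resize(np.hstack([im[80:300,90:300],s2[80:300,130:330]])[...,::-1],None,fx=1.7,fy=1.7))
E
```

```text
-0.194 1.0 0.0 [0.51, -0.13, 1.8, -0.41, 1.06, 2.4]
-0.194 0.87 0.0 [0.56, -0.14, 1.89, -0.58, 0.93, 2.56]
-0.194 0.78 0.0165 [0.54, -0.16, 1.94, -0.63, 0.84, 2.57]
-0.1 1.0 0.0 [0.46, -0.18, 1.83, -0.34, 1.02, 2.24]
-0.1 0.87 0.0 [0.5, -0.2, 1.93, -0.5, 0.86, 2.39]
-0.1 0.78 0.0 [0.52, -0.19, 1.99, -0.64, 0.76, 2.53]
0 1.0 0.0 [0.39, -0.22, 1.87, -0.25, 0.97, 2.05]
0 0.87 0.0 [0.42, -0.25, 1.97, -0.38, 0.8, 2.17]
0 0.78 0.0 [0.44, -0.25, 2.04, -0.5, 0.68, 2.3]
0.1 1.0 0.0 [0.32, -0.25, 1.89, -0.15, 0.95, 1.85]
0.1 0.87 0.0 [0.34, -0.29, 2.0, -0.23, 0.75, 1.92]
0.1 0.78 0.0 [0.35, -0.29, 2.07, -0.31, 0.61, 2.0]
t 26.15 pos [0.3592 0.0438 0.2283] rpy [-3.138e+00 -1.000e-03  1.198e+00] q [-0.038, -0.343, 1.757, 0.002, 1.73, 0.335] w 0.0135 F [-0.4 -0.  -1.4]
shift [0.0413, 0.0062, -0.0017] turn [-0.004, 0.001, 1.298]
```

View pics/c7.png

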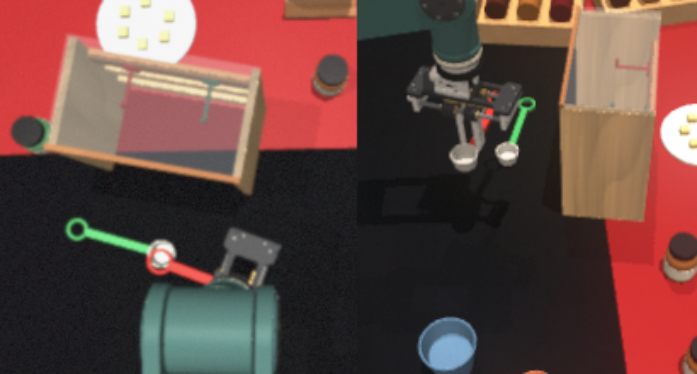

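Emit:
drive_tool([
  [0.0,[0.03,-0.021,0],[0,0,0.18]],
  [0.0,[0.03,-0.021,0],[0,0,0.36]],
  [0.0,[0.03,-0.021,0],[0,0,0.54]],
  [0.0,[0.03,-0.021,0],[0,0,0.72]],
  [0.0,[0.03,-0.021,0],[0,0,0.9]],
])

```text
time: 26.78
tool_pos: [0.3495, 0.0792, 0.2258]
ee_rot: [-3.137, 0.008, 0.292]
wrist_force: [0.2, 0.2, -0.8]
width: 0.0135
finger_force: 30.0
```

Emit:
drive_tool([
  [0.0,[0,0,0],[0,0,0.15]],
  [0.0,[0,0,0],[0,0,0.298]],
  [0.0,[0,0,0],[0,0,0.298]],
  [0.0,[0,0,0],[0,0,0.298]],
])

```text
time: 27.28
tool_pos: [0.3501, 0.0793, 0.2273]
ee_rot: [-3.139, 0.006, 0.002]
wrist_force: [0.8, -0.2, -1.1]
width: 0.0138
finger_force: 30.0
```

```bash
python3 - <<'E'
from h import *
from kin import *
print('exp eye px before',proj('top',[.4038,.1584,.205]))
f=np.array([np.cos(PSI),np.sin(PSI),0]);tip=np.array([.631,.2035,0])
eye=tip-.045*f+[0,0,.258];th=1.05
go(eye-Rh(th,0).apply([.123,0,.0235]),Rh(th,0).as_euler('xyz'))
E
```

```text
exp eye px before [184.3672852  234.42877699]
t 27.27 pos [0.3501 0.0793 0.2273] rpy [-3.139e+00  6.000e-03  2.000e-03] q [0.062, -0.348, 1.763, 0.003, 1.733, 1.631] w 0.0138 F [ 0.8 -0.2 -1.1]
shift [0.1187, -0.1326, 0.0097] turn [-0.003, 0.527, 0.001]
```

Emit:
drive_tool([
  [0.0,[0,-0.0625,0.01],[0,0.17,0]],
  [0.0,[0,-0.12,0.01],[0,0.34,0]],
  [0.0,[0.01,-0.1326,0.01],[0,0.527,0]],
  [0.0,[0.06,-0.1326,0.01],[0,0.527,0]],
  [0.0,[0.1,-0.1326,0.01],[0,0.527,0]],
])

```text
time: 27.9
tool_pos: [0.4498, 0.2136, 0.2178]
ee_rot: [-3.14, -0.524, 0.006]
wrist_force: [-0.1, 1.5, 0.0]
width: 0.0136
finger_force: 30.0
```

Emit:
drive_tool([
  [0.0,[0,0,0],[0,0,0]],
  [0.0,[0,0,0],[0,0,0]],
])

```text
time: 28.15
tool_pos: [0.45, 0.2117, 0.2178]
ee_rot: [-3.14, -0.522, -0.001]
wrist_force: [-0.3, -0.1, -1.4]
width: 0.0134
finger_force: 30.0
```

```bash
python3 - <<'E'
from h import *
from kin import *
o=robot.get_obs();eye=o['tool_pos']+rot(o['ee_rot']).apply([.123,0,.0235]);print('eye',eye.round(4),'px',proj('top',eye),proj('side',eye))
im=imaging.snapshot('top');s2=imaging.snapshot('side')
f=np.array([np.cos(PSI),np.sin(PSI),0]);tip=np.array([.631,.2035,0])
go(tip-.03*f+[0,0,.258]-Rh(1.05,0).apply([.123,0,.0235]),Rh(1.05,0).as_euler('xyz'))
a=cv2.resize(im[95:205,110:250],None,fx=3,fy=3,interpolation=2);b=cv2.resize(s2[85:195,215:335],None,fx=3,fy=3,interpolation=2)
cv2.imwrite('pics/c8.png',np.hstack([a,b])[...,::-1])
E
```

```text
eye [0.5683 0.2116 0.2587] px [157.45821605 167.25868679] [262.27979451 110.40985932]
t 28.25 pos [0.4499 0.2118 0.2184] rpy [-3.139e+00 -5.230e-01 -1.000e-03] q [0.475, -0.346, 1.865, -0.25, 1.16, 2.091] w 0.0136 F [ 0.4 -0.5 -0.9]
shift [0.0282, 0.0026, 0.0177] turn [-0.002, -0.003, -0.001]
```

View pics/c8.png

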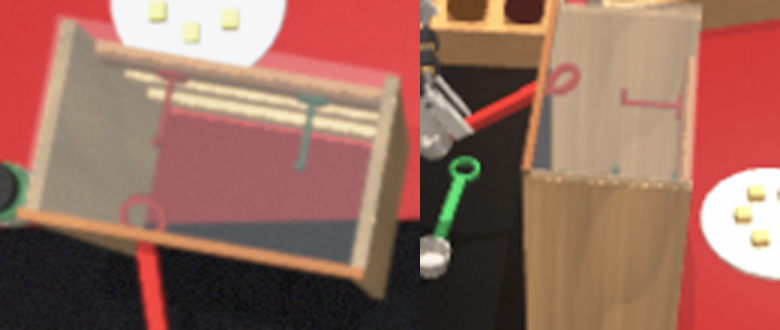

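```bash
python3 - <<'E'
from h import *
E=np.array([.5683,.2116,.2587])
for n,e,t in(('top',(157.3,166),(162.3,142.7)),('side',(262.7,111.3),(282.7,115))):
    b=ray(n,e,.2587)-E;T=ray(n,t,.246);print(n,b.round(4),T.round(4),(T-b).round(4))
b=ray('top',(157.3,166),.2587)-E
print('green tip',ray('top',(110+299/3,95+168/3),.246)-b)
E
```

```text
top [ 0.0031  0.0004 -0.    ] [0.6302 0.2029 0.246 ] [0.6271 0.2025 0.246 ]
side [ 0.001  -0.0043  0.    ] [0.6322 0.1981 0.246 ] [0.6313 0.2024 0.246 ]
green tip [0.60429816 0.08680449 0.246     ]
```

Emit:
drive_tool([
  [0.0,[0.02,0.0091,0.0115],[0,0,0]],
  [0.0,[0.04,0.0091,0.023],[0,0,0]],
  [0.0,[0.0528,0.0091,0.0305],[0,0,0]],
  [0.0,[0.0528,0.0091,0.0305],[0,0,0]],
  [0.0,[0.0528,0.0091,0.0305],[0,0,0]],
])

```text
time: 28.88
tool_pos: [0.511, 0.203, 0.2186]
ee_rot: [-3.139, -0.523, -0.001]
wrist_force: [0.5, 0.3, -0.4]
width: 0.0135
finger_force: 30.0
```

```bash
python3 - <<'E'
from h import *
from kin import *
o=robot.get_obs();eye=o['tool_pos']+rot(o['ee_rot']).apply([.123,0,.0235]);print('eye',eye.round(4),'px',proj('top',eye),proj('side',eye),o['wrist_force'])
im=imaging.snapshot('top');s2=imaging.snapshot('side')
th=.96
go(np.array([.6305,.2025,.232])-Rh(1.05,0).apply([.123,0,.0235]),Rh(1.05,0).as_euler('xyz'))
a=cv2.resize(im[110:180,130:200],None,fx=5.5,fy=5.5,interpolation=2);b=cv2.resize(s2[85:155,245:315],None,fx=5.5,fy=5.5,interpolation=2)
cv2.imwrite('pics/c9.png',np.hstack([a,b])[...,::-1])
E
```

```text
eye [0.6292 0.2029 0.2597] px [160.88807315 142.02788046] [281.73406134 110.72981174] [ 0.54457982  0.32670538 -0.38700992]
t 28.98 pos [0.511  0.2031 0.2188] rpy [-3.139e+00 -5.240e-01 -1.000e-03] q [0.385, -0.233, 1.78, -0.209, 1.111, 2.003] w 0.0135 F [-0.6 -0.4 -0.6]
shift [-0.0128, 0.0007, 0.0245] turn [-0.003, -0.003, -0.001]
```

View pics/c9.png

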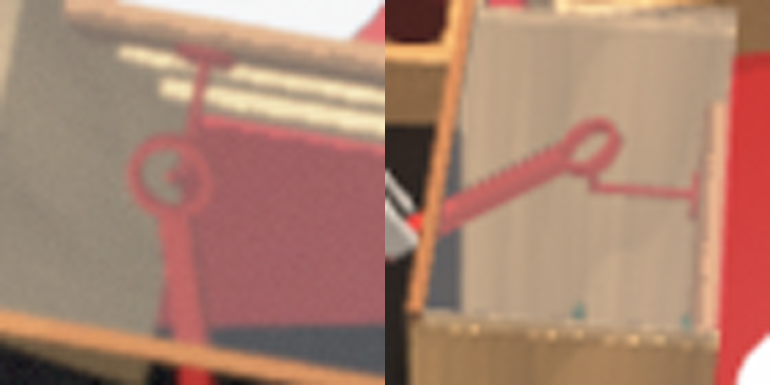

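Emit:
drive_tool([
  [0.0,[0.0,0.002,0.002],[0,0,0]],
  [0.0,[-0.004,0.002,0.009],[0,0,0]],
  [0.0,[-0.008,0.002,0.017],[0,0,0]],
  [0.0,[-0.0118,0.002,0.0244],[0,0,0]],
  [0.0,[-0.0118,0.002,0.0244],[0,0,0]],
])

```text
time: 29.6
tool_pos: [0.513, 0.2007, 0.19]
ee_rot: [-3.14, -0.522, -0.001]
wrist_force: [-0.3, -0.0, -1.0]
width: 0.0141
finger_force: 30.0
```

```bash
python3 - <<'E'
from h import *
from kin import *
o=robot.get_obs();eye=o['tool_pos']+rot(o['ee_rot']).apply([.123,0,.0235]);print('eye',eye.round(4),'px',proj('top',eye),proj('side',eye),o['wrist_force'])
im=imaging.snapshot('top');s2=imaging.snapshot('side')
go(np.array([.635,.2005,.224])-Rh(.87,0).apply([.123,0,.0235]),Rh(.87,0).as_euler('xyz'))
a=cv2.resize(im[110:180,130:200],None,fx=5.5,fy=5.5,interpolation=2);b=cv2.resize(s2[85:155,245:315],None,fx=5.5,fy=5.5,interpolation=2)
cv2.imwrite('pics/c10.png',np.hstack([a,b])[...,::-1])
E
```

```text
eye [0.6313 0.2006 0.2309] px [164.75025498 143.38893455] [282.13259124 118.11128481] [-0.26555563 -0.02198112 -0.98189091]
t 29.7 pos [0.5136 0.2009 0.1916] rpy [-3.139e+00 -5.240e-01 -1.000e-03] q [0.378, -0.216, 1.821, -0.212, 1.053, 2.009] w 0.0133 F [-0.2 -0.4  0.1]
shift [-0.0039, 0.0005, 0.0311] turn [-0.002, 0.177, -0.001]
```

View pics/c10.png

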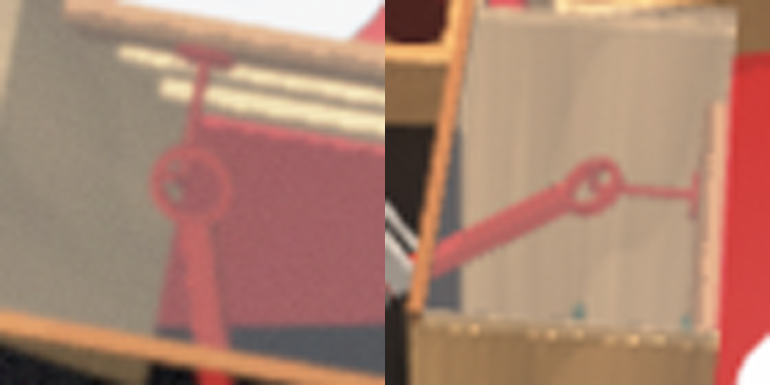

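Emit:
drive_tool([
  [0.0,[-0.001,0,0.0105],[0,0.06,0]],
  [0.0,[-0.0025,0,0.021],[0,0.12,0]],
  [0.0,[-0.0039,0,0.0311],[0,0.177,0]],
  [0.0,[-0.0039,0,0.0311],[0,0.177,0]],
])

```text
time: 30.2
tool_pos: [0.5248, 0.2009, 0.1615]
ee_rot: [-3.14, -0.699, -0.0]
wrist_force: [0.7, -0.4, -0.6]
width: 0.0136
finger_force: 30.0
```

```bash
python3 - <<'E'
from h import *
from kin import *
o=robot.get_obs();eye=o['tool_pos']+rot(o['ee_rot']).apply([.123,0,.0235]);print('eye',eye.round(4),o['wrist_force'],o['finger_force'])
go(np.array([.638,.2000,.218])-Rh(.78,0).apply([.123,0,.0235]),Rh(.78,0).as_euler('xyz'))
E
```

```text
eye [0.6341 0.2009 0.2226] [ 0.68455566 -0.38691828 -0.60457976] 29.994634687900543
t 30.2 pos [0.5248 0.2009 0.1615] rpy [-3.14  -0.699 -0.   ] q [0.414, -0.244, 1.972, -0.37, 0.793, 2.161] w 0.0136 F [ 0.7 -0.4 -0.6]
shift [-0.0016, 0.0009, 0.0175] turn [-0.002, 0.092, -0.0]
```

```bash
python3 - <<'E'
from h import *
from kin import *
for th,e in((.78,[.638,.2,.223]),(.68,[.641,.1995,.2215])):
    x=np.array(e)-Rh(th,0).apply([.123,0,.0235]);r=ik(P,x,Rh(th,0),robot.get_obs()['joint_positions']);print(np.sqrt(2*r.cost).round(4),r.x.round(2).tolist())
    go(x,Rh(th,0).as_euler('xyz'))
E
```

```text
0.0 [0.43, -0.24, 2.03, -0.5, 0.67, 2.28]
t 30.2 pos [0.5248 0.2009 0.1615] rpy [-3.14  -0.699 -0.   ] q [0.414, -0.244, 1.972, -0.37, 0.793, 2.161] w 0.0136 F [ 0.7 -0.4 -0.6]
shift [0.0016, 0.0009, 0.0136] turn [-0.002, 0.092, -0.0]
0.0 [0.44, -0.22, 2.09, -0.7, 0.54, 2.49]
t 30.2 pos [0.5248 0.2009 0.1615] rpy [-3.14  -0.699 -0.   ] q [0.414, -0.244, 1.972, -0.37, 0.793, 2.161] w 0.0136 F [ 0.7 -0.4 -0.6]
shift [0.0024, 0.0014, 0.0292] turn [-0.002, 0.192, -0.0]
```

Emit:
drive_tool([
  [0.0,[0.001,0.0005,0.0068],[0,0.046,0]],
  [0.0,[0.0016,0.001,0.0136],[0,0.092,0]],
  [0.0,[0.002,0.001,0.021],[0,0.14,0]],
  [0.0,[0.0024,0.001,0.0292],[0,0.192,0]],
  [0.0,[0.0024,0.001,0.0292],[0,0.192,0]],
])

```text
time: 30.82
tool_pos: [0.5462, 0.1998, 0.1414]
ee_rot: [-3.14, -0.891, -0.002]
wrist_force: [-0.2, -0.3, -1.1]
width: 0.014
finger_force: 30.0
```

```bash
python3 - <<'E'
from h import *
from kin import *
o=robot.get_obs();R=rot(o['ee_rot']);eye=o['tool_pos']+R.apply([.123,0,.0235]);print('eye',eye.round(4),o['wrist_force'],R.as_matrix().round(2).tolist())
go(o['tool_pos']+[0,0,-.003],o['ee_rot'])
E
```

```text
eye [0.6418 0.1997 0.2223] [-0.17313251 -0.26923066 -1.08529125] [[0.63, -0.0, 0.78], [-0.0, -1.0, 0.0], [0.78, -0.0, -0.63]]
t 30.82 pos [0.5462 0.1998 0.1414] rpy [-3.14e+00 -8.91e-01 -2.00e-03] q [0.438, -0.218, 2.091, -0.7, 0.536, 2.485] w 0.014 F [-0.2 -0.3 -1.1]
shift [-0.0023, 0.0, 0.0019] turn [0.0, 0.0, 0.0]
```

Emit:
drive_tool([
  [0.035,[0,0,0],[0,0,0]],
  [0.035,[0,0,0],[0,0,0]],
  [0.035,[0,0,-0.05],[0,0,0]],
  [0.035,[0,0,-0.1],[0,0,0]],
  [0.035,[0,0,-0.13],[0,0,0]],
])

```text
time: 31.45
tool_pos: [0.4446, 0.2003, 0.227]
ee_rot: [-3.133, -0.896, -0.006]
wrist_force: [0.3, 0.1, 0.0]
width: 0.0351
finger_force: 0.0
```

Emit:
drive_tool([
  [0.035,[0,0,0],[0,-0.18,0]],
  [0.035,[0,0,0],[0,-0.36,0]],
  [0.035,[0,0,0],[0,-0.54,0]],
  [0.035,[0,0,0],[0,-0.72,0]],
  [0.035,[0,0,0],[0,-0.89,0]],
])

```text
time: 32.08
tool_pos: [0.4463, 0.2002, 0.226]
ee_rot: [-3.137, -0.002, 0.001]
wrist_force: [-0.7, 0.9, -0.2]
width: 0.0352
finger_force: 0.0
```

```bash
cat > red.py <<'E'
from h import *
# red pixels seen inside the hutch (hook+scoop): compare with pic 0 ; extents
def look(tag,ch='red'):
  for n,(x0,x1,y0,y1) in dict(top=(118,232,108,192),side=(250,308,88,150)).items():
    im=imaging.snapshot(n);cv2.imwrite(f'pics/{n}_{tag}.png',im[...,::-1])
    i0=cv2.imread(f'pics/{n}0.png')[...,::-1].astype(int);d=np.abs(im.astype(int)-i0).sum(2)>60
    m=np.zeros_like(d);m[y0:y1,x0:x1]=d[y0:y1,x0:x1];p=np.argwhere(m)[:,::-1]
    print(n,len(p),[] if len(p)==0 else (p.min(0).tolist(),p.max(0).tolist(),p.mean(0).round(1).tolist()))
    for y in range(y0,y1,2):
        r=''.join('#' if m[y,x] else '.' for x in range(x0,x1))
        if '#' in r: print(y,r)
E
python3 - <<'E'
from red import *
go([.4,.15,.25],[np.pi,0,0]);look('r1')
for z,nm in((.211,'eye'),(.096,'grip'),(.05,'bowl')): print(nm,proj('top',[.65,.199,z]).round(1),proj('side',[.65,.199,z]).round(1))
E
```

```text
t 32.08 pos [0.4463 0.2002 0.226 ] rpy [-3.137e+00 -2.000e-03  1.000e-03] q [0.303, -0.051, 1.52, 0.004, 1.67, 1.873] w 0.0352 F [-0.7  0.9 -0.2]
shift [-0.0463, 0.0501, -0.0243] turn [-0.005, -0.002, 0.001]
top 257 ([126, 127], [179, 191], [158.1, 162.5])
128 ...........................................####...................................................................
130 ...........................................###....##..............................................................
142 ................................................###.......#.......................................................
144 ...............................................#####....######....................................................
146 ..............................................################....................................................
148 ..............................................################....................................................
150 .................................................############.....................................................
152 ......
[... 669 characters left out ...]
.................#####.............
126 ........................................####..............
128 ........................................#####.............
130 ........................................####..............
132 .......................................#####..............
134 .......................................#####..............
136 .......................................#####..............
138 .......................................#####..............
140 .......................................#####..............
142 .......................................####...............
eye [167.3 137.6] [287.7 122.7]
grip [176.8 145.7] [286.1 147.8]
bowl [180.1 148.5] [285.5 157. ]
```

Emit:
drive_tool([
  [0.05,[-0.06,0.03,-0.03],[0,0,-0.18]],
  [0.05,[-0.1,0.06,-0.03],[0,0,-0.36]],
  [0.05,[-0.12,0.1,-0.03],[0,0,-0.54]],
  [0.05,[-0.12,0.12,-0.03],[0,0,-0.72]],
  [0.05,[-0.12,0.12,-0.03],[0,0,-0.9]],
])

```text
time: 32.8
tool_pos: [0.3243, 0.0789, 0.2536]
ee_rot: [3.136, -0.007, 0.904]
wrist_force: [-0.0, -0.2, -0.2]
width: 0.05
finger_force: 0.0
```

```bash
cat > green.py <<'E'
from h import *
def green(box=None):
  out=[]
  for n in("top","side"):
    im=imaging.snapshot(n);h=cv2.cvtColor(im,cv2.COLOR_RGB2HSV).astype(int)
    x0,x1,y0,y1=(110,240,195,260) if n=='top' else(190,250,120,200)
    m=np.zeros(h.shape[:2],np.uint8);m[y0:y1,x0:x1]=((h[...,0]>50)&(h[...,0]<72)&(h[...,1]>130)&(h[...,2]>90))[y0:y1,x0:x1]
    nc,l,st,_=cv2.connectedComponentsWithStats(m);k=1+np.argmax(st[1:,4]) if nc>1 else 0
    p=np.argwhere(l==k)[:,::-1] if k else np.zeros((0,2))
    if len(p)<20: print(n,'few',len(p));continue
    W=np.array([ray(n,q,.008)[:2] for q in p]);c=W.mean(0);u=np.linalg.svd(W-c)[2][0];u*=np.sign(u[1]);s=(W-c)@u
    eye=c+u*(s.max()-.019);print(n,len(p),'yaw',np.arctan2(u[1],u[0]).round(3),'eye',eye.round(4),'org',(eye-.115*u).round(4),'len',np.ptp(s).round(3));cv2.imwrite(f'pics/g_{n}.png',im[...,::-1])
E
python3 - <<'E'
from green import *
green();go([.423,.231,.15],[np.pi,0,1.275])
E
```

```text
top few 13
side 124 yaw 1.25 eye [0.4567 0.3434] org [0.4205 0.2343] len 0.136
t 32.9 pos [0.3244 0.0797 0.2534] rpy [ 3.137 -0.007  0.9  ] q [0.069, -0.42, 1.759, 0.002, 1.794, 0.74] w 0.0502 F [ 0.1  0.1 -0.5]
shift [0.1791, -0.0173, 0.1045] turn [0.005, -0.006, -0.375]
```

```bash
sed -i 's/>50)&(h\[...,0\]<72)/>45)\&(h[...,0]<90)/' green.py; python3 - <<'E'
from green import *
green()
E
```

```text
top few 9
side 122 yaw 1.252 eye [0.4565 0.3435] org [0.4205 0.2343] len 0.136
```

```bash
python3 - <<'E'
from h import *
for f in('top0','top_r1'):
    im=cv2.imread(f'pics/{f}.png');h=cv2.cvtColor(im,cv2.COLOR_BGR2HSV).astype(int);print(f,[h[round(214.5+14.5*t),round(135+50*t)].tolist() for t in(.2,.4,.6,.8,1)])
im=imaging.snapshot('top');h=cv2.cvtColor(im,cv2.COLOR_RGB2HSV).astype(int);print([h[round(214.5+14.5*t),round(135+50*t)].tolist() for t in(.2,.4,.6,.8,1)])
m=(h[...,1]>130)&(h[...,2]>90)&(h[...,0]>40)&(h[...,0]<90)
print([ (p.tolist(),h[p[0],p[1]].tolist()) for p in np.argwhere(m)[::25]][:20])
E
```

```text
top0 [[67, 119, 236], [66, 117, 237], [67, 117, 237], [66, 113, 237], [30, 1, 246]]
top_r1 [[85, 71, 140], [20, 17, 44], [24, 25, 52], [65, 18, 84], [120, 6, 85]]
[[66, 118, 235], [66, 117, 236], [66, 116, 237], [66, 113, 237], [30, 2, 246]]
[([209, 133], [65, 133, 173]), ([221, 169], [66, 133, 96]), ([257, 388], [87, 143, 132]), ([258, 395], [88, 138, 233]), ([259, 400], [85, 143, 128]), ([260, 404], [87, 146, 136]), ([262, 384], [86, 137, 110]), ([263, 386], [88, 140, 226]), ([264, 387], [88, 138, 234]), ([265, 388], [88, 136, 237]), ([266, 389], [88, 136, 237]), ([267, 390], [88, 136, 237]), ([268, 391], [88, 137, 237]), ([269, 392], [88, 136, 237]), ([270, 394], [88, 136, 237]), ([271, 396], [87, 137, 237]), ([272, 399], [86, 144, 145]), ([273, 404], [86, 143, 144]), ([275, 394], [85, 140, 124]), ([277, 391], [86, 139, 123])]
```

```bash
sed -i 's/>130)&/>80)\&/' green.py; python3 - <<'E'
from green import *
green()
E
```

```text
top 340 yaw 1.276 eye [0.4575 0.3483] org [0.4241 0.2382] len 0.153
side 143 yaw 1.268 eye [0.4559 0.3455] org [0.4216 0.2357] len 0.142
```

Emit:
drive_tool([
  [0.05,[0.06,-0.006,0],[0,0,-0.12]],
  [0.05,[0.12,-0.012,0],[0,0,-0.24]],
  [0.05,[0.182,-0.0194,0.0],[0,0,-0.372]],
  [0.05,[0.182,-0.0194,0.06],[0,0,-0.372]],
  [0.05,[0.182,-0.0194,0.12],[0,0,-0.372]],
])

```text
time: 33.78
tool_pos: [0.4242, 0.2362, 0.1322]
ee_rot: [3.138, -0.004, 1.273]
wrist_force: [0.6, -0.0, -0.3]
width: 0.0498
finger_force: 0.0
```

Emit:
drive_tool([
  [0.05,[0,0,0],[0,0,0]],
  [0.05,[0,0,0],[0,0,0]],
])

```text
time: 34.02
tool_pos: [0.4248, 0.2354, 0.1361]
ee_rot: [3.136, -0.006, 1.272]
wrist_force: [0.2, 0.1, 0.9]
width: 0.0502
finger_force: 0.0
```

```bash
python3 - <<'E'
from green import *
go([.4225,.2345,.0285],[np.pi,0,1.272]); green()
E
```

```text
t 34.02 pos [0.4248 0.2354 0.1361] rpy [ 3.136 -0.006  1.272] q [0.388, -0.023, 1.673, 0.001, 1.484, 0.687] w 0.0502 F [0.2 0.1 0.9]
shift [-0.0022, -0.0025, 0.1076] turn [0.005, -0.006, -0.0]
top 62 yaw 1.273 eye [0.4235 0.2369] org [0.3898 0.127 ] len 0.035
side 117 yaw 1.242 eye [0.4569 0.3415] org [0.4198 0.2326] len 0.138
```

Emit:
drive_tool([
  [0.05,[-0.001,-0.0025,0.05],[0,0,0]],
  [0.05,[-0.001,-0.0025,0.1],[0,0,0]],
  [0.05,[-0.001,-0.0025,0.106],[0,0,0]],
  [0.05,[-0.001,-0.0025,0.106],[0,0,0]],
  [0.05,[-0.001,-0.0025,0.106],[0,0,0]],
])

```text
time: 34.75
tool_pos: [0.4235, 0.2357, 0.0309]
ee_rot: [3.135, -0.007, 1.272]
wrist_force: [-0.9, 0.3, 0.4]
width: 0.0504
finger_force: 0.0
```

```bash
python3 - <<'E'
from h import *
go([.4225,.2345,.0285],[np.pi,0,1.272])
E
```

```text
t 34.75 pos [0.4235 0.2357 0.0309] rpy [ 3.135 -0.007  1.272] q [0.39, 0.068, 1.803, 0.001, 1.26, 0.689] w 0.0504 F [-0.9  0.3  0.4]
shift [-0.0015, -0.0006, 0.0024] turn [0.007, -0.007, -0.0]
```

Emit:
drive_tool([
  [0.05,[-0.001,0,0.0022],[0,0,0]],
  [0.0,[-0.001,0,0.0022],[0,0,0]],
  [0.0,[-0.001,0,0.0022],[0,0,0]],
  [0.0,[-0.001,0,0.0022],[0,0,0]],
  [0.0,[-0.001,0,0.0022],[0,0,0]],
])

```text
time: 35.38
tool_pos: [0.4207, 0.2338, 0.0253]
ee_rot: [3.139, -0.003, 1.272]
wrist_force: [-0.3, -0.0, 0.7]
width: 0.0137
finger_force: 30.3
```

Emit:
drive_tool([
  [0.0,[0,-0.01,-0.05],[0,0,0]],
  [0.0,[-0.02,-0.03,-0.1],[0,0,0]],
  [0.0,[-0.05,-0.04,-0.15],[0,0,0]],
  [0.0,[-0.09,-0.05,-0.19],[0,0,0]],
  [0.0,[-0.12,-0.05,-0.2],[0,0,0]],
])

```text
time: 36.0
tool_pos: [0.3372, 0.1328, 0.2282]
ee_rot: [3.134, -0.006, 1.273]
wrist_force: [0.5, -1.1, -1.7]
width: 0.0139
finger_force: 30.0
```

```bash
python3 - <<'E'
from h import *
from kin import *
o=robot.get_obs();R=rot(o['ee_rot'])
for A in(.115,.118,.112):
  eye=o['tool_pos']+R.apply([A,0,.0235]);print('eye exp',eye.round(3),proj('top',eye).round(1),proj('side',eye).round(1))
for n,z in(('top',eye[2]),('side',eye[2])):
    im=imaging.snapshot(n);h=cv2.cvtColor(im,cv2.COLOR_RGB2HSV).astype(int);u=proj(n,eye)
    m=(h[...,0]>45)&(h[...,0]<85)&(h[...,1]>80)&(h[...,2]>90);yy,xx=np.mgrid[:384,:512];m&=np.hypot(xx-u[0],yy-u[1])<14
    p=np.argwhere(m)[:,::-1].astype(np.float32)
    print(n,len(p),p.min(0),p.max(0)) if len(p) else print(n,0)
tip=np.array([.606,.087,0])
for psi in(-.194,-.1):
  for th in(1.05,.87,.7):
    r=ik(P,tip+[.01,0,.223]-Rh(th,psi).apply([.115,0,.0235]),Rh(th,psi),[.25,-.3,1.9,-.3,1,2.1]);print(psi,th,np.sqrt(2*r.cost).round(4),r.x.round(2).tolist())
go([.35,.1,.23],[np.pi,0,-.15])
E
```

```text
eye exp [0.371 0.243 0.205] [150.9 248.1] [201.7 120.7]
eye exp [0.372 0.246 0.205] [149.7 247.8] [202. 120.]
eye exp [0.37  0.24  0.205] [152.  248.5] [201.5 121.3]
top 216 [141. 240.] [165. 256.]
side 43 [195. 117.] [201. 134.]
-0.194 1.05 0.0 [0.23, -0.29, 1.88, -0.24, 1.07, 2.06]
-0.194 0.87 0.0 [0.28, -0.33, 2.03, -0.4, 0.85, 2.22]
-0.194 0.7 0.0 [0.32, -0.33, 2.14, -0.68, 0.64, 2.49]
-0.1 1.05 0.0 [0.16, -0.32, 1.91, -0.15, 1.05, 1.88]
-0.1 0.87 0.0 [0.2, -0.37, 2.06, -0.27, 0.8, 1.99]
-0.1 0.7 0.0 [0.22, -0.39, 2.18, -0.48, 0.56, 2.2]
t 36.1 pos [0.3371 0.132  0.2268] rpy [ 3.135 -0.005  1.269] q [0.215, -0.351, 1.766, 0.001, 1.719, 0.517] w 0.0138 F [-0.2  0.7 -1.2]
shift [-0.0267, 0.0218, -0.0032] turn [0.002, -0.009, 1.419]
```

Emit:
drive_tool([
  [0.0,[-0.035,0.021,0],[0,0,0.18]],
  [0.0,[-0.035,0.021,0],[0,0,0.36]],
  [0.0,[-0.035,0.021,0],[0,0,0.54]],
  [0.0,[-0.035,0.021,0],[0,0,0.72]],
  [0.0,[-0.035,0.021,0],[0,0,0.9]],
])

```text
time: 36.72
tool_pos: [0.3467, 0.0944, 0.2234]
ee_rot: [-3.139, -0.001, 0.367]
wrist_force: [0.5, 0.3, -0.4]
width: 0.0136
finger_force: 30.0
```

Emit:
drive_tool([
  [0.0,[0,0,0],[0,0,0.18]],
  [0.0,[0,0,0],[0,0,0.36]],
  [0.0,[0,0,0],[0,0,0.5]],
  [0.0,[0,0,0],[0,0,0.5]],
  [0.0,[0,0,0],[0,0,0.5]],
])

```text
time: 37.35
tool_pos: [0.3467, 0.0941, 0.2241]
ee_rot: [-3.139, -0.001, -0.126]
wrist_force: [0.5, 0.4, -1.5]
width: 0.014
finger_force: 30.0
```

```bash
python3 - <<'E'
from h import *
from kin import *
u=np.array([np.cos(-.13),np.sin(-.13),0])
go(np.array([.606,.087,.26])-.055*u-Rh(1.05,-.13).apply([.118,0,.0205]),Rh(1.05,-.13).as_euler('xyz'))
E
```

```text
t 37.35 pos [0.3467 0.0941 0.2241] rpy [-3.139e+00 -1.000e-03 -1.260e-01] q [0.104, -0.353, 1.773, 0.002, 1.72, 1.801] w 0.014 F [ 0.5  0.4 -1.5]
shift [0.0906, -0.0262, 0.0052] turn [-0.004, 0.519, 0.004]
```

Emit:
drive_tool([
  [0.0,[0,-0.026,0.005],[0,0.17,0]],
  [0.0,[0,-0.026,0.005],[0,0.34,0]],
  [0.0,[0.03,-0.026,0.005],[0,0.519,0]],
  [0.0,[0.06,-0.026,0.005],[0,0.519,0]],
  [0.0,[0.09,-0.026,0.005],[0,0.519,0]],
])

```text
time: 37.98
tool_pos: [0.4392, 0.1085, 0.2196]
ee_rot: [-3.139, -0.521, -0.127]
wrist_force: [-0.5, 0.1, -1.4]
width: 0.0139
finger_force: 30.0
```

Emit:
drive_tool([
  [0.0,[0,0,0],[0,0,0]],
  [0.0,[0,0,0],[0,0,0]],
])

```text
time: 38.22
tool_pos: [0.4387, 0.1081, 0.2195]
ee_rot: [-3.139, -0.52, -0.129]
wrist_force: [-0.1, 0.6, -0.8]
width: 0.0136
finger_force: 30.0
```

```bash
cat > gm.py <<'E'
from h import *
from kin import *
def gm(A=.118):
    "ascii of greenish pixels near eye and hook in both views"
    o=robot.get_obs();R=rot(o['ee_rot']);eye=o['tool_pos']+R.apply([A,0,.0205]);print('eye',eye.round(4),'F',o['wrist_force'].round(1))
    for n in('top','side'):
        u=proj(n,eye);v=proj(n,[.606,.087,.246]);print(n,'eye px',u.round(1),'tip px',v.round(1))
        im=imaging.snapshot(n);b=im.astype(int);m=(b[...,1]-b[...,0])>14
        c=((u+v)/2).astype(int);r=(17,22)
        im0=cv2.imread(f'pics/{n}0.png')[...,::-1].astype(int);d=np.abs(b-im0).sum(2)>45
        for y in range(c[1]-r[1],c[1]+r[1]): print(y,''.join('G' if m[y,x] else('o' if d[y,x] else '.') for x in range(c[0]-r[0],c[0]+r[0])) ,c[0]-r[0] if y==c[1]-r[1] else '')
E
python3 - <<'E'
from gm import *
gm()
E
```

```text
eye [0.5504 0.0937 0.2603] F [-0.1  0.6 -0.8]
top eye px [206.5 173.7] tip px [209.8 151.6]
140 .................................. 191
141 .................................. 
142 .................................. 
143 .................................. 
144 o................................. 
145 o................................. 
146 o................................. 
147 o................................. 
148 o................................. 
149 o................................. 
150 o.................G............... 
151 o................................. 
152 .................................. 
153 .................................. 
154 .................................. 
155 .................................. 
156 .................................. 
157 .................................. 
158 .................................. 
159 .................................. 
160 .................................. 
161 .................................. 
162 .................................. 
163 .................................. 
164 .................................. 
165 .
[... 1863 characters left out ...]
.................... 
143 .................................. 
144 .................................. 
145 .................................. 
146 .................................. 
147 .................................. 
148 .................................. 
149 .................................. 
150 .................................. 
151 .................................. 
152 .................................. 
153 .................................. 
154 .................................. 
155 .................................. 
156 .................................. 
157 .................................. 
158 .................................. 
159 ..................................
```

Emit:
drive_tool([
  [0.0,[0.018,0.0014,0.01],[0,0,0]],
  [0.0,[0.036,0.0014,0.02],[0,0,0]],
  [0.0,[0.0497,0.0014,0.0284],[0,0,0]],
  [0.0,[0.0497,0.0014,0.0284],[0,0,0]],
  [0.0,[0.0497,0.0014,0.0284],[0,0,0]],
])

```text
time: 38.95
tool_pos: [0.4955, 0.0995, 0.2201]
ee_rot: [-3.138, -0.521, -0.129]
wrist_force: [0.4, -0.4, -1.0]
width: 0.0136
finger_force: 30.0
```

```bash
python3 - <<'E'
from gm import *
gm()
E
```

```text
eye [0.6071 0.085  0.261 ] F [ 0.4 -0.4 -1. ]
top eye px [209.8 150.1] tip px [209.8 151.6]
128 ....................GGGGGG........ 192
129 .....................GGGGG........ 
130 .................................. 
131 .....................G............ 
132 .....................G............ 
133 .....................G............ 
134 .................................. 
135 .................................. 
136 .................................. 
137 ....................G............. 
138 .................................. 
139 .................................. 
140 .................................. 
141 .................................. 
142 ...............oooGGG............. 
143 .............ooGGGGGGGo........... 
144 ............oGGGGGGGGGGo.......... 
145 ...........oGGGoooGGGGGGo......... 
146 ...........GGGo....G.GGGG......... 
147 ..........oGGo........oGGo........ 
148 ..........oGG.........oGGo........ 
149 ..........oGo.....G....oGG........ 
150 ..........GGG....G.....oGG........ 
151 ..........oGGo.........oGG........ 
152 ..........oGGo.........oGo........ 
153 .
[... 1863 characters left out ...]
oGGGGGG.......oooo.. 
143 ............................oooo.. 
144 .................................. 
145 .................................. 
146 .................................. 
147 .................................. 
148 .................................. 
149 .................................. 
150 .................................. 
151 .................................. 
152 .................................. 
153 .................................. 
154 .................................. 
155 .................................. 
156 .................................. 
157 .................................. 
158 .................................. 
159 ..................................
```

Emit:
drive_tool([
  [0.0,[0.0,0,0.002],[0,0,0]],
  [0.0,[-0.004,0,0.009],[0,0,0]],
  [0.0,[-0.008,0,0.017],[0,0,0]],
  [0.0,[-0.0122,0,0.0253],[0,0,0]],
  [0.0,[-0.0122,0,0.0253],[0,0,0]],
])

```text
time: 39.67
tool_pos: [0.4973, 0.099, 0.1904]
ee_rot: [-3.139, -0.519, -0.129]
wrist_force: [0.7, 0.5, -0.8]
width: 0.0135
finger_force: 30.0
```

```bash
python3 - <<'E'
from gm import *
gm()
E
```

```text
eye [0.609  0.0845 0.2311] F [ 0.7  0.5 -0.8]
top eye px [211.5 151.4] tip px [209.8 151.6]
129 ....................GGG........... 193
130 .................................. 
131 .................................. 
132 ....................G............. 
133 ....................G............. 
134 .................................. 
135 .................................. 
136 .................................. 
137 ...................G.............. 
138 .................................. 
139 .................................. 
140 .................................. 
141 .................................. 
142 .................................. 
143 ..................G............... 
144 ...............oGGGGoo............ 
145 .............oGGGGGGGGGo.......... 
146 .............GGGGGGGGGGGo......... 
147 ............oGGo.G..ooGGGo........ 
148 ...........oGGo.......oGGo........ 
149 ...........oGo...G.....oGGo....... 
150 ...........oGo.........oGGo....... 
151 ...........GGo..........GGo....... 
152 ...........GGG..........GGo....... 
153 ...........oGGo........oGG........ 
154 .
[... 1863 characters left out ...]
.................... 
146 .................................. 
147 .................................. 
148 .................................. 
149 .................................. 
150 .................................. 
151 .................................. 
152 .................................. 
153 .................................. 
154 .................................. 
155 .................................. 
156 .................................. 
157 .................................. 
158 .................................. 
159 .................................. 
160 .................................. 
161 .................................. 
162 ..................................
```

```bash
python3 - <<'E'
from h import *
from kin import *
o=robot.get_obs();psi=-.129;u=np.array([np.cos(psi),np.sin(psi),0]);e0=np.array([.609,.0845,0])
for th,du,z in((.99,.002,.228),(.93,.003,.226),(.87,.0045,.2235),(.81,.006,.2235),(.75,.008,.223),(.69,.010,.222)):
    x=e0+u*du+[0,0,z]-Rh(th,psi).apply([.118,0,.0205]);r=ik(P,x,Rh(th,psi),o['joint_positions']);print(th,np.sqrt(2*r.cost).round(4),r.x.round(2).tolist());go(x,Rh(th,psi).as_euler('xyz'))
E
```

```text
0.99 0.0 [0.19, -0.35, 1.96, -0.21, 0.98, 1.96]
t 39.77 pos [0.498  0.0991 0.1921] rpy [-3.138 -0.522 -0.129] q [0.181, -0.332, 1.907, -0.171, 1.072, 1.924] w 0.0139 F [ 0.6 -0.5 -1.5]
shift [-0.0023, 0.0003, 0.0121] turn [-0.003, 0.059, -0.001]
0.93 0.0 [0.21, -0.36, 2.01, -0.25, 0.9, 2.0]
t 39.77 pos [0.498  0.0991 0.1921] rpy [-3.138 -0.522 -0.129] q [0.181, -0.332, 1.907, -0.171, 1.072, 1.924] w 0.0139 F [ 0.6 -0.5 -1.5]
shift [-0.0031, 0.0003, 0.0215] turn [-0.003, 0.119, -0.001]
0.87 0.0 [0.22, -0.37, 2.06, -0.31, 0.81, 2.05]
t 39.77 pos [0.498  0.0991 0.1921] rpy [-3.138 -0.522 -0.129] q [0.181, -0.332, 1.907, -0.171, 1.072, 1.924] w 0.0139 F [ 0.6 -0.5 -1.5]
shift [-0.0032, 0.0003, 0.0316] turn [-0.003, 0.179, -0.001]
0.81 0.0 [0.23, -0.37, 2.1, -0.37, 0.72, 2.12]
t 39.77 pos [0.498  0.0991 0.1921] rpy [-3.138 -0.522 -0.129] q [0.181, -0.332, 1.907, -0.171, 1.072, 1.924] w 0.0139 F [ 0.6 -0.5 -1.5]
shift [-0.0016, 0.0004, 0.0396] turn [-0.003, 0.239, -0.001]
0.75 0.0 [0.23, -0.37, 2.14, -0.46, 0.63, 2.2]
t 39.77 pos [0.498  0.0991 0.1921] rpy [-3.138 -0.522 -0.129] q [0.181, -0.332, 1.907, -0.171, 1.072, 1.924] w 0.0139 F [ 0.6 -0.5 -1.5]
shift [0.0006, 0.0004, 0.0481] turn [-0.003, 0.299, -0.001]
0.69 0.0 [0.24, -0.36, 2.18, -0.57, 0.55, 2.31]
t 39.77 pos [0.498  0.0991 0.1921] rpy [-3.138 -0.522 -0.129] q [0.181, -0.332, 1.907, -0.171, 1.072, 1.924] w 0.0139 F [ 0.6 -0.5 -1.5]
shift [0.0029, 0.0004, 0.0571] turn [-0.003, 0.359, -0.001]
```

Emit:
drive_tool([
  [0.0,[-0.0023,0,0.0121],[0,0.059,0]],
  [0.0,[-0.0031,0,0.0215],[0,0.119,0]],
  [0.0,[-0.0032,0,0.0316],[0,0.179,0]],
  [0.0,[-0.0016,0,0.0396],[0,0.239,0]],
  [0.0,[0.0006,0,0.0481],[0,0.299,0]],
])

```text
time: 40.4
tool_pos: [0.5228, 0.0963, 0.1516]
ee_rot: [-3.136, -0.824, -0.131]
wrist_force: [-0.2, -0.2, 0.3]
width: 0.0136
finger_force: 30.0
```

Emit:
drive_tool([
  [0.0,[0.0003,0,0.004],[0,0.03,0]],
  [0.0,[-0.0003,0,0.0093],[0,0.06,0]],
  [0.0,[-0.0003,0,0.0093],[0,0.06,0]],
])

```text
time: 40.78
tool_pos: [0.5285, 0.0953, 0.1436]
ee_rot: [-3.138, -0.879, -0.131]
wrist_force: [-0.5, -0.3, -0.7]
width: 0.0135
finger_force: 30.0
```

```bash
python3 - <<'E'
from h import *
o=robot.get_obs();eye=o['tool_pos']+rot(o['ee_rot']).apply([.118,0,.0205]);print(eye,o['wrist_force'],o['ee_rot'])
E
```

```text
[0.61872881 0.08350807 0.22142673] [-0.45279462 -0.2816371  -0.72933425] [-3.13802839 -0.87935059 -0.13050801]
```

Release and retreat, then check.

Emit:
drive_tool([
  [0.035,[0,0,0],[0,0,0]],
  [0.035,[0,0,0],[0,0,0]],
  [0.035,[0,0,-0.05],[0,0,0]],
  [0.035,[0,0,-0.1],[0,0,0]],
  [0.035,[0,0,-0.14],[0,0,0]],
])

```text
time: 41.4
tool_pos: [0.421, 0.1089, 0.2359]
ee_rot: [-3.134, -0.883, -0.134]
wrist_force: [0.8, 0.6, 0.7]
width: 0.0349
finger_force: 0.0
```

Emit:
drive_tool([
  [0.035,[0,0,-0.05],[0,-0.18,0]],
  [0.035,[0,0,-0.05],[0,-0.36,0]],
  [0.035,[0,0,-0.05],[0,-0.54,0]],
  [0.035,[0,0,-0.05],[0,-0.72,0]],
  [0.035,[0,0,-0.05],[0,-0.87,0]],
])

```text
time: 42.02
tool_pos: [0.3847, 0.1136, 0.267]
ee_rot: [-3.137, -0.009, -0.128]
wrist_force: [-0.1, 0.9, 0.8]
width: 0.0349
finger_force: 0.0
```

Emit:
drive_tool([
  [0.035,[-0.06,0.1,0],[0,0,0]],
  [0.035,[-0.06,0.2,0],[0,0,0]],
  [0.035,[-0.06,0.25,0],[0,0,0]],
  [0.035,[-0.06,0.25,0],[0,0,0]],
  [0.035,[-0.06,0.25,0],[0,0,0]],
])

```text
time: 42.65
tool_pos: [0.2911, -0.1301, 0.2645]
ee_rot: [-3.14, -0.012, -0.137]
wrist_force: [0.2, -0.6, -0.9]
width: 0.0346
finger_force: 0.0
```

Emit:
drive_tool([
  [0.035,[0,0,0],[0,0,0]],
  [0.035,[0,0,0],[0,0,0]],
  [0.035,[0,0,0],[0,0,0]],
  [0.035,[0,0,0],[0,0,0]],
  [0.035,[0,0,0],[0,0,0]],
])

```text
time: 43.28
tool_pos: [0.2923, -0.1261, 0.2639]
ee_rot: [-3.139, -0.011, -0.126]
wrist_force: [0.0, 0.2, 0.3]
width: 0.0348
finger_force: 0.0
```

```bash
python3 - <<'E'
from red import *
look('g1')
for nm,x,y in(('red',.65,.199),('green',.63,.082)):
  for z,k in((.21,'eye'),(.096,'grip'),(.05,'bowl')): print(nm,k,proj('top',[x,y,z]).round(1),proj('side',[x,y,z]).round(1))
print(robot.get_obs()['tool_pos'])
a=imaging.snapshot('top').astype(int)
E
```

```text
top 383 ([158, 128], [224, 156], [199.8, 145.1])
128 ........................................#####.....................................................................
130 ........................................######....#...............................................................
132 ...........................................##.......##............................................................
134 ...........................................................................................#......................
136 ..........................................................................................####..###...............
138 .........................................................................................#####.######.............
140 ................................................................#..............................#########..........
142 ..............................................................#######..........................########...........
144 ......................................................###############..........................
[... 1165 characters left out ...]
........................................####..............
132 ........................................####..............
134 .......................................#####..............
136 .......................................####...............
138 .......................................####...............
140 .......................................####...............
142 .......................................####...............
red eye [167.4 137.6] [287.7 123. ]
red grip [176.8 145.7] [286.1 147.8]
red bowl [180.1 148.5] [285.5 157. ]
green eye [213.4 144.5] [286.3 149. ]
green grip [217.9 151.8] [284.7 173.6]
green bowl [219.5 154.4] [284.1 182.6]
[ 0.29220613 -0.12635802  0.26385199]
```

Emit:
drive_tool([
  [0.035,[0,0,0],[0,0,0]],
  [0.035,[0,0,0],[0,0,0]],
  [0.035,[0,0,0],[0,0,0]],
  [0.035,[0,0,0],[0,0,0]],
  [0.035,[0,0,0],[0,0,0]],
])

```text
time: 44.05
tool_pos: [0.2921, -0.1267, 0.2639]
ee_rot: [-3.139, -0.011, -0.128]
wrist_force: [-0.4, 0.5, 0.1]
width: 0.035
finger_force: 0.0
```

Emit:
drive_tool([
  [0.035,[0,0,0],[0,0,0]],
  [0.035,[0,0,0],[0,0,0]],
  [0.035,[0,0,0],[0,0,0]],
  [0.035,[0,0,0],[0,0,0]],
  [0.035,[0,0,0],[0,0,0]],
])

```text
time: 44.68
tool_pos: [0.2921, -0.1266, 0.2639]
ee_rot: [-3.139, -0.011, -0.128]
wrist_force: [0.7, 0.1, -0.3]
width: 0.0349
finger_force: 0.0
```

```bash
python3 - <<'E'
from h import *
g=cv2.imread('pics/top_g1.png')[...,::-1].astype(int);a=imaging.snapshot('top').astype(int);i0=cv2.imread('pics/top0.png')[...,::-1].astype(int)
s=imaging.snapshot('side').astype(int);s0=cv2.imread('pics/side0.png')[...,::-1].astype(int);s5=cv2.imread('pics/side5.png')[...,::-1].astype(int)
d=lambda p,q,x0,x1,y0,y1:int((np.abs(p-q).sum(2)>60)[y0:y1,x0:x1].sum())
print('hutch moving px',d(a,g,118,245,100,192))
print('jars top',d(a,i0,270,298,108,138),d(a,i0,338,366,108,138),d(a,i0,94,120,145,172),'side',d(s,s0,308,335,212,248),d(s,s0,320,348,272,310))
print('stack vs after cups',d(s,s5,212,262,295,352))
im=np.ascontiguousarray(s.astype(np.uint8));c,e,m=blob('side',im,(234,306),18,0,lambda h,s,v:(h<9)&(s>90)&(v>90));print(e,ray('side',e[0],.145)[:2],'coaster side .438 -.395')
E
```

```text
hutch moving px 94
jars top 0 0 0 side 0 0
stack vs after cups 0
((234.3518524169922, 310.3240661621094), 13.759507179260254) [ 0.44177236 -0.39363113] coaster side .438 -.395
```

Emit:
drive_tool([
  [0.035,[0,0,0],[0,0,0]],
  [0.035,[0,0,0],[0,0,0]],
  [0.035,[0,0,0],[0,0,0]],
  [0.035,[0,0,0],[0,0,0]],
  [0.035,[0,0,0],[0,0,0]],
])

```text
time: 45.4
tool_pos: [0.2921, -0.1266, 0.2639]
ee_rot: [-3.139, -0.011, -0.128]
wrist_force: [-0.4, 0.2, -0.1]
width: 0.0353
finger_force: 0.0
```

Emit:
drive_tool([
  [0.035,[0,0,0],[0,0,0]],
  [0.035,[0,0,0],[0,0,0]],
  [0.035,[0,0,0],[0,0,0]],
  [0.035,[0,0,0],[0,0,0]],
  [0.035,[0,0,0],[0,0,0]],
])

```text
time: 46.02
tool_pos: [0.2921, -0.1266, 0.2639]
ee_rot: [-3.139, -0.011, -0.128]
wrist_force: [0.2, 0.6, 0.4]
width: 0.0347
finger_force: 0.0
```

Emit:
drive_tool([
  [0.035,[0,0,0],[0,0,0]],
  [0.035,[0,0,0],[0,0,0]],
  [0.035,[0,0,0],[0,0,0]],
  [0.035,[0,0,0],[0,0,0]],
  [0.035,[0,0,0],[0,0,0]],
])

```text
time: 46.65
tool_pos: [0.2921, -0.1266, 0.2639]
ee_rot: [-3.139, -0.011, -0.128]
wrist_force: [-0.1, 0.2, -0.2]
width: 0.0355
finger_force: 0.0
```

Emit:
drive_tool([
  [0.035,[0,0,0],[0,0,0]],
  [0.035,[0,0,0],[0,0,0]],
  [0.035,[0,0,0],[0,0,0]],
  [0.035,[0,0,0],[0,0,0]],
  [0.035,[0,0,0],[0,0,0]],
])

```text
time: 47.28
tool_pos: [0.2921, -0.1266, 0.2639]
ee_rot: [-3.139, -0.011, -0.128]
wrist_force: [-0.4, -0.1, 0.0]
width: 0.0351
finger_force: 0.0
```

Emit:
drive_tool([
  [0.035,[0,0,0],[0,0,0]],
  [0.035,[0,0,0],[0,0,0]],
  [0.035,[0,0,0],[0,0,0]],
  [0.035,[0,0,0],[0,0,0]],
  [0.035,[0,0,0],[0,0,0]],
])

```text
time: 47.9
tool_pos: [0.2921, -0.1266, 0.2639]
ee_rot: [-3.139, -0.011, -0.128]
wrist_force: [-0.5, -0.2, 0.2]
width: 0.0351
finger_force: 0.0
```

```bash
cat > still.py <<'E'
from h import *
f=[imaging.snapshot('top').astype(int)[100:192,118:245] for _ in range(14)]
for k in range(0,12,2): print([int((np.abs(f[j]-f[k]).sum(2)>60).sum()) for j in range(14)])
E
python3 still.py; python3 - <<'E'
from red import *
look('g2')
E
```

```text
[0, 0, 0, 0, 0, 0, 0, 0, 0, 0, 0, 0, 0, 0]
[0, 0, 0, 0, 0, 0, 0, 0, 0, 0, 0, 0, 0, 0]
[0, 0, 0, 0, 0, 0, 0, 0, 0, 0, 0, 0, 0, 0]
[0, 1, 0, 0, 0, 0, 0, 0, 0, 0, 0, 0, 0, 0]
[0, 0, 0, 0, 0, 0, 0, 0, 0, 0, 0, 0, 0, 0]
[0, 0, 0, 0, 0, 0, 0, 0, 0, 0, 0, 0, 0, 0]
top 393 ([158, 128], [224, 157], [200.5, 145.5])
128 ........................................#####.....................................................................
130 ........................................######....................................................................
132 ...........................................##........#............................................................
134 ...........................................................................................#......................
136 ..........................................................................................####..###...............
138 .........................................................................................#####.######.............
140 ................................................................#..........
[... 1159 characters left out ...]
.......
122 .........................................###..............
124 .........................................###..............
126 ........................................####..............
128 ........................................####..............
130 ........................................####..............
132 ........................................####..............
134 .......................................####...............
136 .......................................####...............
138 .......................................####...............
140 .......................................####...............
142 .......................................####...............
```

```bash
python3 - <<'E'
from h import *
for n in('top','side'):
    X=[.4397,-.3899,.145] if n=='top' else [.4379,-.3948,.145]
    im=imaging.snapshot(n);u=proj(n,X);h=cv2.cvtColor(im,cv2.COLOR_RGB2HSV).astype(int)
    m=((h[...,0]<13)&(h[...,1]>80)&(h[...,2]>100));x0,y0=(u-18).astype(int);print(n,u.round(1))
    for y in range(y0,y0+37): print(y,''.join('#' if m[y,x] else '.' for x in range(x0,x0+37)),x0)
E
```

```text
top [393.1 215.8]
197 ..................................... 375
198 ..................................... 375
199 ..................................... 375
200 ..................................... 375
201 ..................................... 375
202 ..............#########.............. 375
203 ............#############............ 375
204 ............##############........... 375
205 ...........################.......... 375
206 .........####################........ 375
207 ........#####################........ 375
208 ...#...#######################....... 375
209 ..#...########################....... 375
210 .#....#########################...... 375
211 ##....#########################...... 375
212 #....##########################...... 375
213 #....###########################..... 375
214 #....###########################..... 375
215 #....###########################..... 375
216 #....###########################..... 375
217 #....###########################..... 375
218 #.....#########################...... 375
219 ##....#########################...... 375
220 ###....#############
[... 1640 characters left out ...]
###... 214
314 .......###########################... 214
315 ........#########################.... 214
316 .........#######################..... 214
317 .........#######################..... 214
318 .........#######################..... 214
319 .......##.#####################..#... 214
320 .......##..###################.....#. 214
321 .......##...##################..#...# 214
322 .......##....################...#.... 214
323 .......###....##############...##.... 214
324 .......#.#.....############...##..... 214
325 .......#.##....##########.....##..... 214
326 .........####......#.........##...... 214
327 ..........####..............###...... 214
328 ........#.####.............###....... 214
```

```bash
python3 - <<'E'
from h import *
c3=cv2.imread('pics/c3.png')[...,::-1];old=np.ascontiguousarray(cv2.resize(c3,(300,100),interpolation=cv2.INTER_AREA)[:,150:])
now=imaging.snapshot('side')[270:370,180:330]
c4=cv2.resize(cv2.imread('pics/c4.png')[...,::-1],(300,120),interpolation=cv2.INTER_AREA)[20:,150:]
for k,i in(('2cups',old),('3cups',np.ascontiguousarray(c4)),('now',np.ascontiguousarray(now))):
    h=cv2.cvtColor(i,cv2.COLOR_RGB2HSV).astype(int)
    for nm,m in(('blue',(h[...,0]>95)&(h[...,0]<130)&(h[...,1]>90)&(h[...,2]>50)),('white',(h[...,1]<60)&(h[...,2]>130))):
        print(k,nm)
        for y in range(40,74,1):
            xs=np.flatnonzero(m[y,33:80])+33
            if len(xs)>3: print('  ',y+270,xs.min()+180,xs.max()+180,(xs.min()+xs.max())/2+180)
E
```

```text
2cups blue
2cups white
3cups blue
3cups white
   310 222 246 234.0
   311 222 246 234.0
   312 222 246 234.0
   313 221 246 233.5
   314 221 247 234.0
   315 221 247 234.0
   316 221 247 234.0
   317 221 247 234.0
   318 221 246 233.5
   319 222 246 234.0
   320 222 246 234.0
   321 223 245 234.0
   322 223 244 233.5
   323 224 244 234.0
   324 225 243 234.0
   325 226 246 236.0
   326 227 246 236.5
   327 228 245 236.5
   328 229 245 237.0
   329 230 245 237.5
now blue
now white
   320 223 246 234.5
   321 223 245 234.0
   322 223 244 233.5
   323 224 244 234.0
   324 225 243 234.0
   325 226 246 236.0
   326 227 246 236.5
   327 228 245 236.5
   328 229 245 237.0
   329 230 244 237.0
   330 232 244 238.0
```

```bash
python3 -c "
from bench import robot
print(robot.close_job())"
```

```text
the job is handed in; nothing more can be done
None
```

I handed the job in: the four cups present (blue, terracotta, white, terracotta) are nested on the coaster, both scoops hang still on the hooks of their own colour, and the jars haven't moved. The stack leans slightly, with the top cup's rim about 3.5 mm off centre. While I was lining up on the red scoop, the gripper body also pressed briefly on the hutch, reading about 26 N against the 40 N limit.

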